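Load the test specimens on their fixtures

ROBOT

A 6-joint arm with a two-finger parallel gripper is mounted at the origin on the work surface. World frame = base frame: x ahead of the robot, y to its left, z up, the work surface at z = 0. Lengths are in mm, angles in degrees, forces in N, time in s.
With the tool pointing down it reaches from about 375 to 750 mm from the base axis. Payload 9 kg.
Tool frame: the origin (TCP) lies at the very end of the fingers, on their centre line; the grasp point (between the pads) lies ctrl.grip_depth behind it (ctrl.grip_depth is the distance from the TCP to the grasp point, in mm); z points along the fingers, y is the line along which they close (so a half turn about z gives the same grasp; the last joint's range is limited). The gripper opens to 85 mm and grips with 20 to 120 N. Pads are 22 mm wide; open, the fingers measure 114 mm over their backs; the gripper's body (76 mm by 85 mm) begins 54 mm behind the grasp point. The pads swing forward as they close: fully open they stand 13 mm farther back than shut.
Start: joints at [-83.004, 5.964, 5.575, 89.605, 0, 77.527], TCP at [199.99, -565.721, 231.331] pointing down, gripper open.
Joint ranges: [-171.21, 171.21], [-48.23, 106.86], [-62.78, 66.21], [-105.2, 120.99], [-86.42, 89.51], [-180, 180]. Speed limits (degrees/s): [127.2, 127.2, 147.25, 180, 180, 180].

INTERFACE

Orientations are given as a 3x3 rotation matrix whose columns are the frame's x, y, z axes.
In Python, from station import ctrl, cams, ticket gives the robot as it stands.
- The arm moves only by the tool servo_tool, never from a script. Its argument "deltas" is a list of rows, each an object of numbers: "x", "y", "z": the shift along the tool's x, y, z in mm; "wx", "wy", "wz": the turn, a rotation vector about the tool's x, y, z in rad; "hand": the opening, from -1 (shut) to 1 (fully open). A call has 1 to 12 rows; each row shifts and turns the commanded pose from where the row before left it, along the tool's axes as they then stand; what a row does not reach is not made up. A row lasts 1/12 s, in which the tool goes at most 41.7 mm and 7.16 degrees, less where a joint would pass 70% of its speed; a pose out of reach is approached as far as the arm can. A call with a gripper value outside its range is refused whole. The fingers move at their own pace and stop on an object; the grip force is fixed at half the most. Time passes only in rows, so rows that do not move let the fingers close. It gives the time, the measured TCP pose, the force, the opening and the grip force at its end, in the units of the state.
- ctrl.sense(): the state, without advancing time (a new reading comes with each control period).
- cams.read_camera(name): name is "scene" or "side" or "wrist"; returns the picture (400x640x3 uint8, red, green, blue); there is no depth.
- cams.get_calibration(name): a dict with "fx", "fy", "cx", "cy" (pixels), "extrinsics" (4x4, takes a point from world to camera coordinates); the wrist camera has in their place "mount" (4x4, takes a point from camera to tool coordinates, whose origin is the TCP and whose axes are the flange's). Camera axes: x right, y down, z forward; pixel columns grow to the right and rows downward; lengths in mm; the calibration is good to about 2 mm. A picture is of the moment at which its call begins: read the wrist's pose just before it. get_calibration takes no time and is no camera call.
- ticket.sign_off(): hands the job in; it is judged then, once.
The state is a dict: "time_s": time; "joints": joint angles; "dq": joint speeds; "tau": joint torques, N m; "position": TCP position; "tcp_rot": TCP orientation; "force": force on the tool from outside, world axes, zero at the start; "wrist_torque": the same for the moment, N m; "grip_width": finger opening in mm; "gripper_force": force on a finger pad.
Only numpy, scipy, OpenCV 4.12 (cv2) and the standard library are available. Lean on these libraries where they do the work, as an engineer would, in place of code of your own. Each camera call takes 0.05 s, during which the arm holds its last target. There are 200 camera calls.

TASK

Load the four specimens for the morning's test series: the mortar prism across both rollers of the bending jig, lying along it; the mortar cube on the square marked on the compression platen, squared to it; the brown clay cylinder upright on the triaxial pedestal; and the brass sample ring flat on the porous stone inside the consolidation cell. Each should be centred and the same way up as it stands now, lowered on to its seat and not dropped, and left free-standing. The two black asphalt specimens are conditioning: leave them where they are.

Things in the scene. Friction and masses are not known exactly. Their poses are not given: they have to be found in the camera images.
- prism: grey cement mortar prism, 160 x 40 x 40 mm, 0.56 kg, lying flat; origin at the centre of its underside, x along its length, z up
- cube: light grey cement mortar cube, 50 mm, 0.28 kg; origin at the centre of its underside, x and y square to its sides
- clay: reddish-brown clay cylinder, 38 mm diameter, 76 mm tall, 0.17 kg, standing on end; origin at the centre of its underside, z along its axis
- ring: brass sample ring filled flush with dark soil, a flat round puck of 62 mm outside diameter, 20 mm high, 0.2 kg; origin at the centre of its underside, z up
- bending_jig: lower half of a bending jig, fixed: dark steel base 160 x 66 x 12 mm, two blue blocks each with a bright steel roller (10 mm diameter, 64 mm long). Rollers lie along y at x = -50 and +50 mm, tops 42 mm above the origin (centre of the base's underside); x runs along the jig, from roller to roller
- platen: lower compression platen, fixed: blue square base 120 mm wide, on it a round bright steel platen, 110 mm across, its flat top 45 mm above the origin (centre of the base's underside). A 51 mm square with centre lines is marked in dark lines at the middle of the top, its sides along x and y
- pedestal: triaxial cell base, fixed: round aluminium plate 140 mm across, 22 mm thick, three small valves with black knobs round its edge (to 94 mm from the axis, 20 mm high); in the middle an upright pale round pedestal 38 mm across (48 mm in its lowest 6 mm), its flat top 60 mm above the origin (centre of the plate's underside)
- cell: consolidation cell, fixed: shallow round brass basin, 160 mm outside, 148 mm inside, rim 26 mm above the origin (centre of its underside), a drain tap with red knob on its side along +x (to 110 mm from the axis, 20 mm high); inside at the centre a round cream porous stone, 72 mm across, flat top 18 mm above the origin
- puck_a: black asphalt specimen, a disc 102 mm across and 64 mm tall, 1.2 kg, standing among the fixtures; origin at the centre of its underside; not to be moved
- puck_b: a second black asphalt specimen just like the first, at another place; not to be moved
Things that resemble listed ones, but are neither listed nor needed, are in the scene too. There is more than one size of the ring; the one meant has the size given above.

How it is judged (in metres and radians):
At the end, for the whole second after the job is handed in: Each specimen rests on its own seat (height within 4 mm), centred within 12 mm (clay 10 mm), upright within 0.08 rad, at rest; prism along the jig within 0.15 rad, cube square to the marks within 0.17 rad; the asphalt specimens within 20 mm of where they stood (horizontal distance between prism and bending_jig below 0.012 m and z of prism in the frame of bending_jig between 0.038 and 0.046 m and angle between each of prism, cube, clay, ring's own z axis and vertical below 0.08 rad and linear speed of each of prism, cube, clay, ring below 0.01 m/s and angular speed of each of prism, cube, clay, ring below 0.1 rad/s and horizontal distance between cube and platen below 0.012 m and z of cube in the frame of platen between 0.041 and 0.049 m and horizontal distance between clay and pedestal below 0.01 m and z of clay in the frame of pedestal between 0.056 and 0.064 m and horizontal distance between ring and cell below 0.012 m and z of ring in the frame of cell between 0.014 and 0.022 m and angle between the x axis of prism and the x axis of bending_jig, either way round below 0.15 rad and (angle between the x axis of cube and the x axis of platen, either way round below 0.17 rad or angle between the x axis of cube and the y axis of platen, either way round below 0.17 rad) and distance of each of puck_a, puck_b from where it was at the start of the episode below 0.02 m); the robot touches nothing.
It fails at once if a specimen is let fall: touched by nothing while more than 20 mm above the height of its seat ((height (world z) of prism above 0.062 m and contact force between prism and anything else below 0.01 N) or (height (world z) of cube above 0.065 m and contact force between cube and anything else below 0.01 N) or (height (world z) of clay above 0.08 m and contact force between clay and anything else below 0.01 N) or (height (world z) of ring above 0.038 m and contact force between ring and anything else below 0.01 N)).
It fails at once if a specimen is tipped over (60 degrees) (angle between any of prism, cube, clay, ring's own z axis and vertical above 1.05 rad).
It fails at once if an asphalt specimen is shifted by more than 20 mm (distance of any of puck_a, puck_b from where it was at the start of the episode above 0.02 m).
It also fails if it takes over 115 s, if anything falls off the work surface, if the arm or the gripper's body presses on something with over 40 N, if the wrist force passes 120 N, or if a joint passes its speed limit or range.

## Working session

There is one attempt and no reset: what is moved stays moved. The work goes in short steps, Python scripts to look and compute and a tool call to move; the robot and the scene stay as the last step left them, time stands still between calls to the robot, and variables do not carry over. Pictures are saved under pics/ and viewed, at most 14 in all, crops included, and the job is handed in when it is done.

Besides the shell and the picture viewer there is one more tool, called as name([rows], argument=value, ...), one row to a line, values as JSON. servo_tool: Moves the arm, as the interface text tells. Its arguments: {"type":"object","properties":{"deltas":{"type":"array"}},"required":["deltas"]}

```bash
ls; mkdir -p pics; python3 - <<'E'
from station import ctrl,cams,ticket
import cv2,numpy as np
s=ctrl.sense();print(s,ctrl.grip_depth)
for n in("scene","side","wrist"):
    im=cams.read_camera(n);cv2.imwrite(f"pics/{n}0.png",im[:,:,::-1]);
    c=cams.get_calibration(n);print(n,{k:np.round(v,4).tolist() for k,v in c.items()})
E
```

```text
pics
{'time_s': 0.0, 'joints': array([-8.30046494e+01,  5.99987618e+00,  5.52707030e+00,  8.96037918e+01,
        1.17064260e-03,  7.75260946e+01]), 'dq': array([ 0.0459855 ,  0.0127098 ,  0.05222046,  0.09591746, -0.05934924,
       -0.06853943]), 'tau': array([-3.06534886e-03, -5.56931913e+01,  5.03646791e+01,  1.69674342e-02,
       -5.54479811e-04,  2.00918578e-06]), 'position': array([ 199.94887098, -565.35791629,  230.50957117]), 'tcp_rot': array([[ 9.42820498e-01,  3.33300898e-01, -1.42537794e-04],
       [ 3.33300786e-01, -9.42819611e-01,  1.32941876e-03],
       [ 3.08709040e-04, -1.30091122e-03, -9.99999106e-01]]), 'force': array([-0.43437631,  0.35588527, -0.03648859]), 'wrist_torque': array([-0.00074669, -0.0083443 ,  0.04224177]), 'gripper_force': 0.0, 'grip_width': 85.4644814935602} 18.700000000000003
scene {'fx': 404.3088, 'fy': 404.3088, 'cx': 316.642, 'cy': 193.9645, 'extrinsics': [[0.8729, 0.4878, -0.0075, -491.0908], [0.2609, -0.48, -0.8376, -109.4189], [-0.4122, 0.7292, -0.5463, 1551.0236], [0.0, 0.0, 0.0, 1.0]]}
side {'fx': 501.514, 'fy': 501.514, 'cx': 317.6041, 'cy': 197.2453, 'extrinsics': [[-0.9306, -0.3659, 0.0054, 528.7985], [-0.2311, 0.5763, -0.7839, 157.5278], [0.2837, -0.7307, -0.6209, 1497.3081], [0.0, 0.0, 0.0, 1.0]]}
wrist {'fx': 292.2803, 'fy': 292.2803, 'cx': 322.1169, 'cy': 197.0866, 'mount': [[-0.0012, -0.956, -0.2935, 75.3038], [1.0, -0.001, -0.0008, -0.2858], [0.0004, -0.2935, 0.956, -141.9442], [0.0, 0.0, 0.0, 1.0]]}
```

View pics/scene0.png

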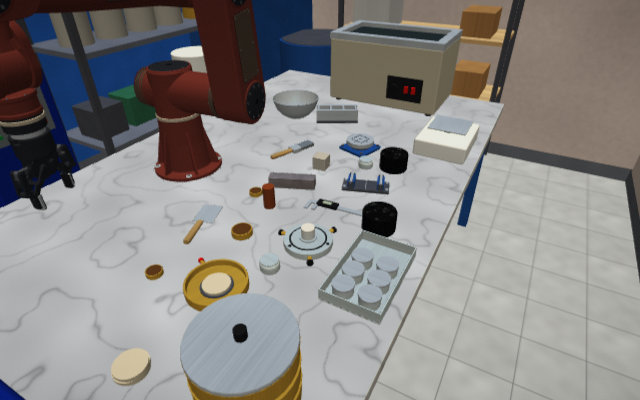

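View pics/side0.png

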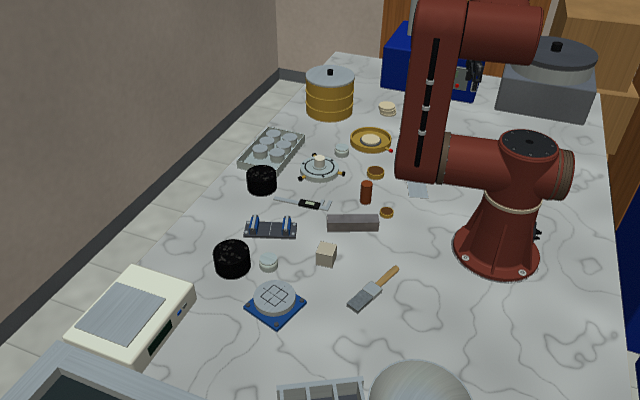

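The scene view shows the prism at (292,181), cube (320,160), clay (269,196), jig (366,185), platen (360,142), pedestal (307,236) and cell (216,285). Asphalt pucks are at (394,160) and (379,218). There are three ring candidates at (255,192), (242,231) and (154,272). In the side view, matching items are the prism (353,223), cube (326,254), clay (366,192) and rings (386,212) and (375,173).

```bash
cat > h.py <<'E'
from station import ctrl,cams,ticket
import cv2,numpy as np
def cam(n,s=None):
    c=cams.get_calibration(n)
    if n=="wrist":
        T=np.eye(4);T[:3,:3]=s["tcp_rot"];T[:3,3]=s["position"];T=T@c["mount"]
    else: T=np.linalg.inv(c["extrinsics"])
    return c,T
def rays(n,px,s=None):
    c,T=cam(n,s);px=np.atleast_2d(np.asarray(px,float))
    d=np.c_[(px[:,0]-c["cx"])/c["fx"],(px[:,1]-c["cy"])/c["fy"],np.ones(len(px))]@T[:3,:3].T
    return T[:3,3],d
def plane(n,px,z,s=None):
    o,d=rays(n,px,s);return o+d*((z-o[2])/d[:,2])[:,None]
def tri(n1,p1,n2,p2):
    o1,d1=rays(n1,p1);o2,d2=rays(n2,p2);d1=d1[0];d2=d2[0]
    t=np.linalg.lstsq(np.c_[d1,-d2],o2-o1,rcond=None)[0]
    a=o1+t[0]*d1;b=o2+t[1]*d2;return (a+b)/2,np.linalg.norm(a-b)
def shot(name):
    s=ctrl.sense();im=cams.read_camera("wrist");cv2.imwrite(f"pics/{name}.png",im[:,:,::-1]);np.save(f"pics/{name}.npy",np.r_[s["position"],s["tcp_rot"].ravel()]);return s,im
def load(name):
    v=np.load(f"pics/{name}.npy");return dict(position=v[:3],tcp_rot=v[3:].reshape(3,3)),cv2.imread(f"pics/{name}.png")
E
python3 - <<'E'
from h import *
P=dict(prism=((292,181),(353,223)),cube=((321,161),(326,254)),clay=((269,196),(366,192)),jig=((366,184),(271,228)),platen=((360,140),(274,296)),ped=((308,229),(320,158)),cell=((216,285),(370,141)),ringA=((255,192),(386,212)),ringB=((242,231),(375,173)),pa=((394,160),(232,259)),pb=((379,218),(262,180)))
for k,(a,b) in P.items():
    p,e=tri("scene",a,"side",b);print(k,p.round(),round(e,1),"r",round(np.hypot(*p[:2])))
print(plane("scene",(154,270),20),plane("scene",(269,262),20),plane("side",(464,70),100))
for n,p in(("scene",((237,231),(248,231))),("scene",((231,231),(252,231))),("scene",((249,191),(261,191))),("scene",((145,271),(163,271)))):
    a=plane(n,p,18);print(np.linalg.norm(a[0]-a[1]))
E
```

```text
prism [427.  64.  20.] 3.2 r 431
cube [453. 229.  27.] 1.1 r 508
clay [429. -77.  40.] 3.0 r 436
jig [657. 175.  15.] 6.0 r 680
platen [519. 436.  42.] 1.2 r 678
ped [ 635. -183.   56.] 5.8 r 660
cell [ 519. -436.    8.] 2.6 r 678
ringA [346. -41.   8.] 1.3 r 349
ringB [ 440. -233.   10.] 0.2 r 498
pa [693. 352.  34.] 5.5 r 777
pb [780. -14.  35.] 4.8 r 780
[[ 350.50204144 -481.57420801   20.        ]] [[ 594.10476875 -313.77302274   20.        ]] [[  263.54276648 -1026.71878355   100.        ]]
32.19640732949029
61.469560903963966
40.50562780863494
46.69340446811325
```

Ring B at (242,231) measures about 61 mm across, against about 40 and 47 mm for the others. I'll take an overhead wrist view to refine the positions.

servo_tool([
  {"x": 30, "y": -26, "z": -8, "hand": 1},
  {"x": 30, "y": -26, "z": -8},
  {"x": 30, "y": -26, "z": -8},
  {"x": 30, "y": -26, "z": -8},
  {"x": 30, "y": -26, "z": -8},
  {"x": 30, "y": -26, "z": -8},
  {"x": 30, "y": -26, "z": -8},
  {"x": 30, "y": -26, "z": -8},
  {"x": 30, "y": -26, "z": -8},
  {"x": 30, "y": -26, "z": -8},
  {"x": 30, "y": -26, "z": -8},
  {"x": 30, "y": -26, "z": -8},
])

```text
$.deltas[0]: bad value
```

servo_tool([
  {"wz": -0.12},
  {"wz": -0.12},
  {"wz": -0.12},
  {"wz": -0.12},
  {"wz": -0.12},
  {"wz": -0.12},
  {"wz": -0.12},
  {"wz": -0.12},
  {"wz": -0.12},
  {"wz": -0.12},
  {},
  {},
])

```text
$.deltas[0]: bad value
```

```bash
python3 - <<'E'
from h import *
s,im=shot("w1");print(s["position"],s["tcp_rot"].round(3),s["joints"].round(1),s["time_s"])
E
```

```text
[ 199.94000602 -565.44645095  230.70533164] [[ 0.943  0.333 -0.   ]
 [ 0.333 -0.943  0.001]
 [ 0.    -0.001 -1.   ]] [-83.    6.    5.5  89.6  -0.   77.5] 0.15
```

View pics/w1.png

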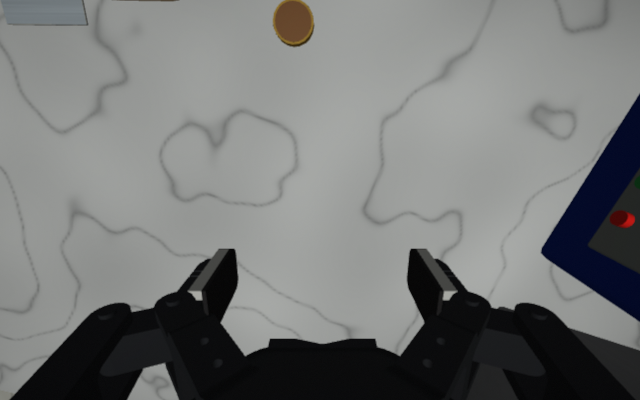

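The picture shows only the small ring at (294,22), and the arm has not moved. The rows were refused, so I'll try giving every key in full.

servo_tool([
  {"x": 30, "y": -26, "z": -8, "wx": 0, "wy": 0, "wz": 0, "hand": 1},
  {"x": 30, "y": -26, "z": -8, "wx": 0, "wy": 0, "wz": 0, "hand": 1},
  {"x": 30, "y": -26, "z": -8, "wx": 0, "wy": 0, "wz": 0, "hand": 1},
  {"x": 30, "y": -26, "z": -8, "wx": 0, "wy": 0, "wz": 0, "hand": 1},
  {"x": 30, "y": -26, "z": -8, "wx": 0, "wy": 0, "wz": 0, "hand": 1},
  {"x": 30, "y": -26, "z": -8, "wx": 0, "wy": 0, "wz": 0, "hand": 1},
  {"x": 30, "y": -26, "z": -8, "wx": 0, "wy": 0, "wz": 0, "hand": 1},
  {"x": 30, "y": -26, "z": -8, "wx": 0, "wy": 0, "wz": 0, "hand": 1},
  {"x": 30, "y": -26, "z": -8, "wx": 0, "wy": 0, "wz": 0, "hand": 1},
  {"x": 30, "y": -26, "z": -8, "wx": 0, "wy": 0, "wz": 0, "hand": 1},
  {"x": 30, "y": -26, "z": -8, "wx": 0, "wy": 0, "wz": 0, "hand": 1},
  {"x": 30, "y": -26, "z": -8, "wx": 0, "wy": 0, "wz": 0, "hand": 1},
])

```text
time_s: 1.2
position: [435.9, -149.6, 327.8]
tcp_rot: [[0.943, 0.333, 0.0], [0.333, -0.943, -0.0], [0.0, 0.0, -1.0]]
force: [0.1, -1.5, 0.2]
grip_width: 85.3
gripper_force: 0.0
```

servo_tool([
  {"x": 0, "y": 0, "z": 0, "wx": 0, "wy": 0, "wz": -0.12, "hand": 1},
  {"x": 0, "y": 0, "z": 0, "wx": 0, "wy": 0, "wz": -0.12, "hand": 1},
  {"x": 0, "y": 0, "z": 0, "wx": 0, "wy": 0, "wz": -0.12, "hand": 1},
  {"x": 0, "y": 0, "z": 0, "wx": 0, "wy": 0, "wz": -0.12, "hand": 1},
  {"x": 0, "y": 0, "z": 0, "wx": 0, "wy": 0, "wz": -0.12, "hand": 1},
  {"x": 0, "y": 0, "z": 0, "wx": 0, "wy": 0, "wz": -0.12, "hand": 1},
  {"x": 0, "y": 0, "z": 0, "wx": 0, "wy": 0, "wz": -0.12, "hand": 1},
  {"x": 0, "y": 0, "z": 0, "wx": 0, "wy": 0, "wz": -0.12, "hand": 1},
  {"x": 0, "y": 0, "z": 0, "wx": 0, "wy": 0, "wz": -0.12, "hand": 1},
  {"x": 0, "y": 0, "z": 0, "wx": 0, "wy": 0, "wz": -0.12, "hand": 1},
  {"x": 0, "y": 0, "z": 0, "wx": 0, "wy": 0, "wz": 0, "hand": 1},
])

```text
time_s: 2.12
position: [435.4, -151.5, 327.2]
tcp_rot: [[0.025, 1.0, -0.0], [1.0, -0.025, 0.0], [0.0, -0.0, -1.0]]
force: [-0.0, 1.2, -0.2]
grip_width: 85.3
gripper_force: 0.0
```

```bash
python3 - <<'E'
from h import *
s,im=shot("w2");print(s["position"],s["tcp_rot"].round(3),s["joints"].round(1),s["time_s"])
E
```

```text
[ 435.37737701 -151.53074975  327.1974792 ] [[ 0.025  1.    -0.   ]
 [ 1.    -0.025  0.   ]
 [ 0.    -0.    -1.   ]] [-35.5 -15.4  -4.6 100.8  -0.   55.9] 2.1167
```

View pics/w2.png

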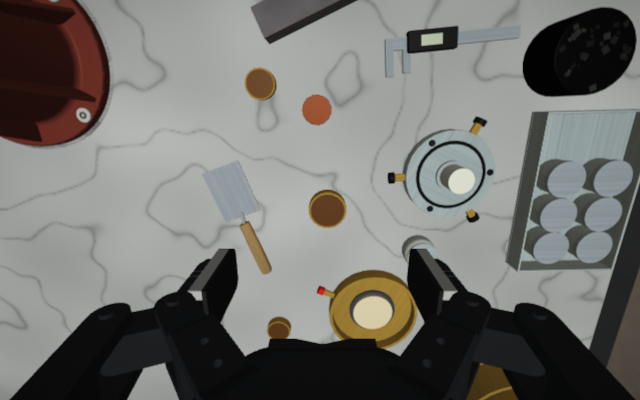

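The view shows the ring (327,209), clay top (317,109), pedestal top (461,181), cell and stone (373,313) and small rings at (261,84) and (279,328). The prism's corner is at the top edge. The next view will cover the far half.

servo_tool([
  {"x": 40, "y": 5, "z": 0, "wx": 0, "wy": 0, "wz": 0, "hand": 1},
  {"x": 40, "y": 5, "z": 0, "wx": 0, "wy": 0, "wz": 0, "hand": 1},
  {"x": 40, "y": 5, "z": 0, "wx": 0, "wy": 0, "wz": 0, "hand": 1},
  {"x": 40, "y": 5, "z": 0, "wx": 0, "wy": 0, "wz": 0, "hand": 1},
  {"x": 40, "y": 5, "z": 0, "wx": 0, "wy": 0, "wz": 0, "hand": 1},
  {"x": 40, "y": 5, "z": 0, "wx": 0, "wy": 0, "wz": 0, "hand": 1},
  {"x": 40, "y": 5, "z": 0, "wx": 0, "wy": 0, "wz": 0, "hand": 1},
  {"x": 40, "y": 5, "z": 0, "wx": 0, "wy": 0, "wz": 0, "hand": 1},
  {"x": 0, "y": 0, "z": 0, "wx": 0, "wy": 0, "wz": 0, "hand": 1},
])

```text
time_s: 2.92
position: [484.9, 172.9, 326.7]
tcp_rot: [[0.03, 1.0, -0.001], [1.0, -0.03, 0.002], [0.002, -0.001, -1.0]]
force: [1.0, -0.4, 0.2]
grip_width: 85.5
gripper_force: 0.0
```

```bash
python3 - <<'E'
from h import *
s,im=shot("w3");print(s["position"],s["tcp_rot"].round(3),s["joints"].round(1),s["time_s"])
_,a=load("w2")
c=[cv2.resize(a[y-45:y+45,x-45:x+45],(260,260),interpolation=cv2.INTER_CUBIC) for x,y in((327,209),(261,84),(279,328))]
cv2.imwrite("pics/rings.png",np.hstack(c))
E
```

```text
[484.94400104 172.8922203  326.66615097] [[ 0.03   1.    -0.001]
 [ 1.    -0.03   0.002]
 [ 0.002 -0.001 -1.   ]] [ 5.  -6.3  3.4 99.7  0.1 96.7] 2.9167
```

View pics/w3.png

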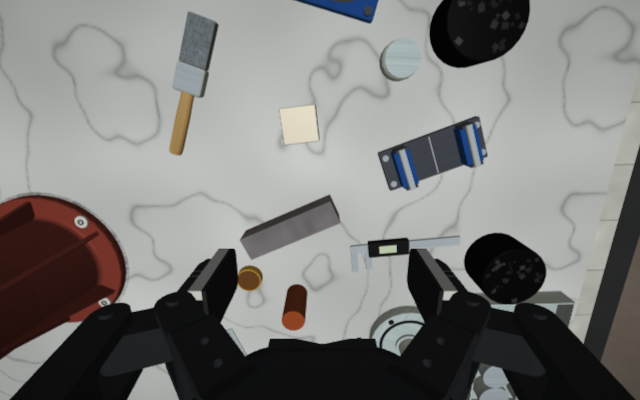

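View pics/rings.png

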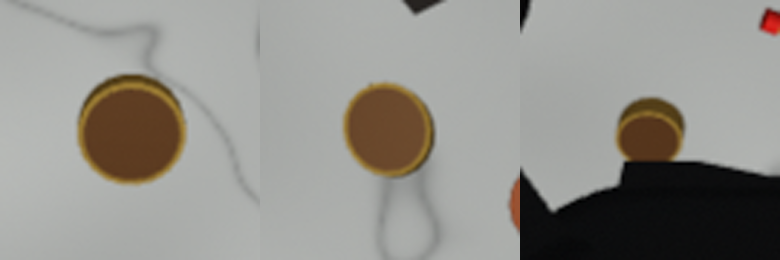

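The left crop, at (327,209), is the ring meant: clearly the largest. The others, at (261,84) and (279,328), are smaller. The second view shows the prism (290,227), cube (299,125), jig (432,154) and clay (294,310). Next I'll measure them by flood-fill contours.

```bash
cat >> h.py <<'E'
def blob(name,seed,z,tol=10):
    s,im=load(name);m=np.zeros((402,642),np.uint8)
    cv2.floodFill(im.copy(),m,seed,0,(tol,)*3,(tol,)*3,4|(255<<8)|cv2.FLOODFILL_MASK_ONLY|cv2.FLOODFILL_FIXED_RANGE)
    m=cv2.morphologyEx(m[1:-1,1:-1],cv2.MORPH_OPEN,np.ones((3,3)))
    c=max(cv2.findContours(m,0,2)[0],key=cv2.contourArea)
    h=cv2.convexHull(c)[:,0].astype(float)
    P=plane("wrist",h,z,s)[:,:2].astype(np.float32)
    r=cv2.minAreaRect(P);e=cv2.minEnclosingCircle(P);bp=cv2.boundingRect(c)
    return dict(bbox=bp,rect=[np.round(v,1).tolist() for v in r],circ=[np.round(v,1).tolist() for v in e])
E
python3 - <<'E'
from h import *
for a in [("w2",(327,212),20,25),("w2",(261,84),20,25),("w2",(317,109),76,40),("w3",(294,321),76,40),("w2",(461,181),60,40),("w2",(373,313),18,40),("w3",(298,125),50,25),("w3",(300,230),40,18),("w3",(420,150),12,14)]:
    s,im=load(a[0]);print(a[0],a[1],im[a[1][1],a[1][0]],blob(*a))
E
```

```text
w2 (327, 212) [33 60 93] {'bbox': (311, 195, 33, 31), 'rect': [[441.3, -236.5], [51.8, 52.3], 88.5], 'circ': [[441.5, -236.7], 27.0]}
w2 (261, 84) [ 45  73 107] {'bbox': (246, 70, 27, 28), 'rect': [[347.9, -41.2], [36.2, 37.7], 88.5], 'circ': [[348.3, -41.0], 19.4]}
w2 (317, 109) [ 52  84 155] {'bbox': (303, 95, 28, 30), 'rect': [[430.2, -78.8], [35.8, 34.9], 88.5], 'circ': [[430.0, -78.6], 18.5]}
w3 (294, 321) [ 35  65 139] {'bbox': (282, 311, 23, 19), 'rect': [[429.8, -77.7], [34.9, 34.2], 47.9], 'circ': [[430.3, -77.5], 18.2]}
w2 (461, 181) [205 220 217] {'bbox': (449, 169, 26, 25), 'rect': [[635.4, -183.0], [35.5, 37.0], 88.5], 'circ': [[635.3, -183.0], 19.1]}
w2 (373, 313) [170 204 215] {'bbox': (354, 297, 38, 32), 'rect': [[520.5, -439.3], [67.8, 68.7], 88.5], 'circ': [[520.0, -438.7], 35.4]}
w3 (298, 125) [194 216 223] {'bbox': (280, 105, 38, 39), 'rect': [[454.1, 226.9], [47.9, 48.0], 4.8], 'circ': [[454.2, 226.8], 32.8]}
w3 (300, 230) [105 104 107] {'bbox': (241, 202, 99, 56), 'rect': [[429.7, 63.0], [159.2, 38.2], 22.3], 'circ': [[429.9, 62.3], 80.7]}
w3 (420, 150) [73 67 64] {'bbox': (406, 136, 31, 43), 'rect': [[640.2, 167.4], [34.7, 63.4], 18.6], 'circ': [[640.4, 167.7], 35.1]}
```

The sizes match what was given. One more look from above the platen and jig, then I'll act.

servo_tool([
  {"x": 37, "y": 15, "z": 0, "wx": 0, "wy": 0, "wz": 0, "hand": 1},
  {"x": 37, "y": 15, "z": 0, "wx": 0, "wy": 0, "wz": 0, "hand": 1},
  {"x": 37, "y": 15, "z": 0, "wx": 0, "wy": 0, "wz": 0, "hand": 1},
  {"x": 37, "y": 15, "z": 0, "wx": 0, "wy": 0, "wz": 0, "hand": 1},
  {"x": 0, "y": 0, "z": 0, "wx": 0, "wy": 0, "wz": 0, "hand": 1},
  {"x": 0, "y": 0, "z": 0, "wx": 0, "wy": 0, "wz": 0, "hand": 1},
])

```text
time_s: 3.47
position: [550.3, 313.6, 324.7]
tcp_rot: [[0.033, 0.999, -0.004], [0.999, -0.033, -0.001], [-0.002, -0.004, -1.0]]
force: [-0.5, -0.6, 0.3]
grip_width: 85.5
gripper_force: 0.0
```

```bash
python3 - <<'E'
from h import *
s,im=shot("w4");print(s["position"],s["tcp_rot"].round(3),s["joints"].round(1),s["time_s"])
a=im[0:260,220:540,::-1];cv2.imwrite("pics/w4c.png",cv2.resize(a,None,fx=2.3,fy=2.3,interpolation=cv2.INTER_CUBIC))
E
```

```text
[550.34203364 313.60643465 324.67744858] [[ 0.033  0.999 -0.004]
 [ 0.999 -0.033 -0.001]
 [-0.002 -0.004 -1.   ]] [ 17.9  15.3  25.8 100.7  -0.  109.8] 3.4667
```

View pics/w4c.png

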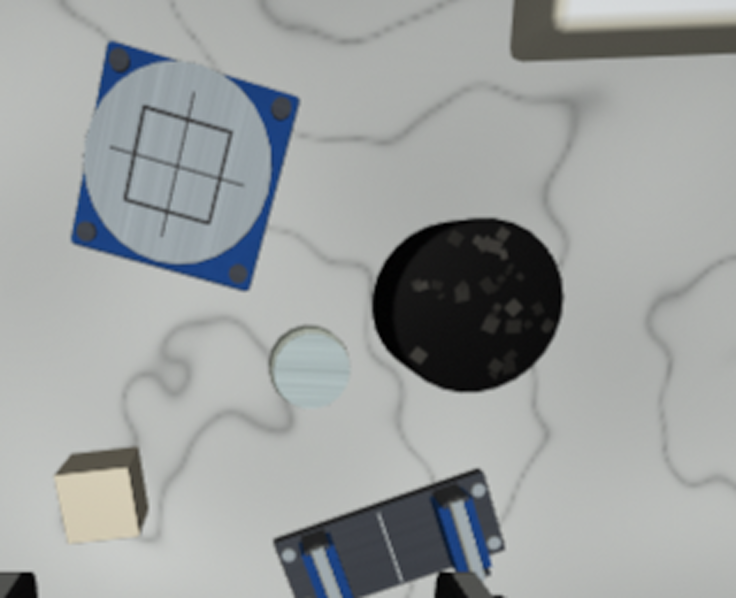

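The platen's marked square has crop corners (145,106), (232,131), (210,223), (125,200). The jig base's back edge runs from crop (275,541) to (482,470). Puck A's rim is at about (475,305).

```bash
python3 - <<'E'
from h import *
f=lambda L:[(220+u/2.3,v/2.3) for u,v in L]
s,_=load("w4")
sq=plane("wrist",f([(145,106),(232,131),(210,223),(125,200),(178,165)]),45,s)[:,:2];print("sq",sq.round(1),sq[:4].mean(0),np.linalg.norm(np.diff(sq[:4],axis=0),axis=1))
ang=lambda d:np.degrees(np.arctan2(d[1],d[0]))
print([ang(sq[1]-sq[0]),ang(sq[2]-sq[3]),ang(sq[1]-sq[2]),ang(sq[0]-sq[3])])
b=plane("wrist",f([(275,541),(482,470),(503,549)]),12,s)[:,:2];print("jig w4",b.round(1),ang(b[1]-b[0]),np.linalg.norm(np.diff(b,axis=0),axis=1))
print("cube w4",blob("w4",(220+int(100/2.3),int(505/2.3)),50,25))
s,im=load("w3")
hsv=cv2.cvtColor(im,cv2.COLOR_BGR2HSV);roi=np.zeros(im.shape[:2],np.uint8);roi[112:198,372:495]=255
tab=((hsv[:,:,1]<30)&(hsv[:,:,2]>120)).astype(np.uint8)*255
fg=cv2.bitwise_and(255-tab,roi);fg=cv2.morphologyEx(fg,cv2.MORPH_OPEN,np.ones((3,3)))
c=max(cv2.findContours(fg,0,2)[0],key=cv2.contourArea)
P=plane("wrist",c[:,0],12,s)[:,:2].astype(np.float32);r=cv2.minAreaRect(P);print("jig all z12",r)
cv2.imwrite("pics/jig.png",cv2.resize(im[105:205,365:500],None,fx=5.5,fy=5.5,interpolation=cv2.INTER_CUBIC))
E
```

```text
sq [[503.8 466.6]
 [552.6 452. ]
 [537.8 402.7]
 [488.4 417.2]
 [520.7 435.1]] [520.63237087 434.58762486] [50.9149677  51.47408551 51.47978714]
[np.float64(-16.668978172283076), np.float64(-16.36345174010494), np.float64(73.27701556389789), np.float64(72.65277864318207)]
jig w4 [[574.4 180.5]
 [722.6 230.8]
 [742.7 168.6]] 18.76091405879507 [156.49915411  65.39564822]
cube w4 {'bbox': (97, 103, 309, 187), 'rect': [[450.5, 193.8], [433.7, 288.0], 28.9], 'circ': [[433.2, 224.9], 239.2]}
jig all z12 ((658.4069213867188, 169.6867218017578), (159.7219696044922, 75.21196746826172), 18.961408615112305)
```

View pics/jig.png

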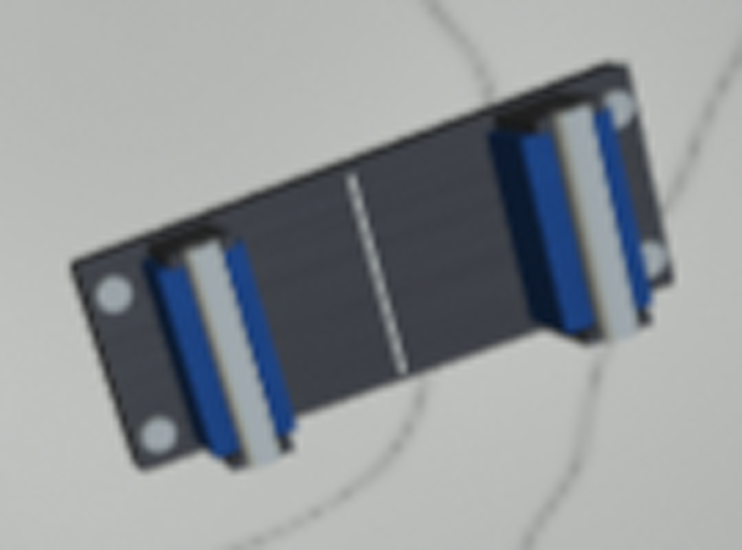

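The jig crop shows the roller ends at (207,243)-(263,460) and (573,108)-(622,335), with base corners (73,262), (625,66), (672,278), (142,468).

```bash
python3 - <<'E'
from h import *
s,_=load("w3");f=lambda L:[(365+u/5.5,105+v/5.5) for u,v in L]
ang=lambda d:np.degrees(np.arctan2(d[1],d[0]))
b=plane("wrist",f([(73,262),(625,66),(672,278),(142,468)]),12,s)[:,:2];print(b.round(1),b.mean(0),ang(b[1]-b[0]),ang(b[2]-b[3]),np.linalg.norm(np.diff(b,axis=0),axis=1))
b=plane("wrist",f([(207,243),(573,108),(622,335),(263,460)]),41,s)[:,:2];print(b.round(1),b.mean(0),ang(b[1]-b[0]),ang(b[2]-b[3]),np.linalg.norm(np.diff(b,axis=0),axis=1))
E
```

```text
[[572.8 178.6]
 [722.7 227.6]
 [743.3 168.7]
 [594.6 117.2]] [658.34035124 172.99930774] 18.103563325149207 19.107163914207796 [157.66912549  62.39397467 157.32705474]
[[602.7 186.9]
 [695.6 218.8]
 [715.6 158.7]
 [621.1 126.7]] [658.76299428 172.76682487] 18.934266476940895 18.666946484061196 [98.18248751 63.33143866 99.8121607 ]
```

I'll do the cube first and approach above it.

servo_tool([
  {"x": -12.8, "y": -13.3, "z": 30, "wx": 0, "wy": 0, "wz": 0, "hand": 1},
  {"x": -12.8, "y": -13.3, "z": 30, "wx": 0, "wy": 0, "wz": 0, "hand": 1},
  {"x": -12.8, "y": -13.3, "z": 30, "wx": 0, "wy": 0, "wz": 0, "hand": 1},
  {"x": -12.8, "y": -13.3, "z": 30, "wx": 0, "wy": 0, "wz": 0, "hand": 1},
  {"x": -12.8, "y": -13.3, "z": 30, "wx": 0, "wy": 0, "wz": 0, "hand": 1},
  {"x": -12.8, "y": -13.3, "z": 30, "wx": 0, "wy": 0, "wz": 0, "hand": 1},
  {"x": -12.8, "y": -13.3, "z": 30, "wx": 0, "wy": 0, "wz": 0, "hand": 1},
  {"x": 0, "y": 0, "z": 0, "wx": 0, "wy": 0, "wz": -0.117, "hand": 1},
  {"x": 0, "y": 0, "z": 0, "wx": 0, "wy": 0, "wz": 0, "hand": 1},
  {"x": 0, "y": 0, "z": 0, "wx": 0, "wy": 0, "wz": 0, "hand": 1},
])

```text
time_s: 4.35
position: [454.8, 225.5, 118.8]
tcp_rot: [[-0.08, 0.997, 0.003], [0.997, 0.08, 0.0], [0.0, 0.003, -1.0]]
force: [1.0, 0.4, 1.7]
grip_width: 85.4
gripper_force: 0.0
```

servo_tool([
  {"x": 1.4, "y": -0.7, "z": 30, "wx": 0, "wy": 0, "wz": 0, "hand": 1},
  {"x": 0, "y": 0, "z": 30, "wx": 0, "wy": 0, "wz": 0, "hand": 1},
  {"x": 0, "y": 0, "z": 30, "wx": 0, "wy": 0, "wz": 0, "hand": 1},
  {"x": 0, "y": 0, "z": 17, "wx": 0, "wy": 0, "wz": 0, "hand": 1},
  {"x": 0, "y": 0, "z": 0, "wx": 0, "wy": 0, "wz": 0, "hand": 1},
  {"x": 0, "y": 0, "z": 0, "wx": 0, "wy": 0, "wz": 0, "hand": 1},
])

```text
time_s: 4.85
position: [454.4, 227.7, 11.8]
tcp_rot: [[-0.083, 0.997, 0.002], [0.997, 0.083, 0.0], [0.0, 0.002, -1.0]]
force: [0.2, -0.5, 0.7]
grip_width: 85.3
gripper_force: 0.0
```

servo_tool([
  {"x": 0, "y": 0, "z": 0, "wx": 0, "wy": 0, "wz": 0, "hand": -1},
  {"x": 0, "y": 0, "z": 0, "wx": 0, "wy": 0, "wz": 0, "hand": -1},
  {"x": 0, "y": 0, "z": 0, "wx": 0, "wy": 0, "wz": 0, "hand": -1},
  {"x": 0, "y": 0, "z": 0, "wx": 0, "wy": 0, "wz": 0, "hand": -1},
  {"x": 0, "y": 0, "z": 0, "wx": 0, "wy": 0, "wz": 0, "hand": -1},
  {"x": 0, "y": 0, "z": 0, "wx": 0, "wy": 0, "wz": 0, "hand": -1},
  {"x": 0, "y": 0, "z": 0, "wx": 0, "wy": 0, "wz": 0, "hand": -1},
  {"x": 0, "y": 0, "z": 0, "wx": 0, "wy": 0, "wz": 0, "hand": -1},
  {"x": 0, "y": 0, "z": 0, "wx": 0, "wy": 0, "wz": 0, "hand": -1},
  {"x": 0, "y": 0, "z": 0, "wx": 0, "wy": 0, "wz": 0, "hand": -1},
])

```text
time_s: 5.68
position: [454.8, 228.1, 12.3]
tcp_rot: [[-0.085, 0.996, 0.003], [0.996, 0.085, 0.001], [0.0, 0.003, -1.0]]
force: [-0.6, 0.1, 7.1]
grip_width: 49.5
gripper_force: 63.3
```

servo_tool([
  {"x": 0, "y": 0, "z": -15, "wx": 0, "wy": 0, "wz": 0, "hand": -1},
  {"x": 0, "y": 0, "z": -30, "wx": 0, "wy": 0, "wz": 0, "hand": -1},
  {"x": 0, "y": 0, "z": -30, "wx": 0, "wy": 0, "wz": 0, "hand": -1},
  {"x": 25, "y": 10.5, "z": -20, "wx": 0, "wy": 0, "wz": 0, "hand": -1},
  {"x": 35, "y": 14.5, "z": 0, "wx": 0, "wy": 0, "wz": 0, "hand": -1},
  {"x": 35, "y": 14.5, "z": 0, "wx": 0, "wy": 0, "wz": 0, "hand": -1},
  {"x": 35, "y": 14.5, "z": 0, "wx": 0, "wy": 0, "wz": 0, "hand": -1},
  {"x": 35, "y": 14.5, "z": 0, "wx": 0, "wy": 0, "wz": 0, "hand": -1},
  {"x": 36, "y": 14.5, "z": 0, "wx": 0, "wy": 0, "wz": 0, "hand": -1},
])

```text
time_s: 6.43
position: [518.9, 437.0, 105.4]
tcp_rot: [[-0.085, 0.996, 0.0], [0.996, 0.085, -0.0], [-0.0, 0.0, -1.0]]
force: [0.3, -0.4, -3.5]
grip_width: 49.2
gripper_force: 63.7
```

servo_tool([
  {"x": 0, "y": 0, "z": 0, "wx": 0, "wy": 0, "wz": 0.124, "hand": -1},
  {"x": 0, "y": 0, "z": 0, "wx": 0, "wy": 0, "wz": 0.124, "hand": -1},
  {"x": 0, "y": 0, "z": 0, "wx": 0, "wy": 0, "wz": 0.124, "hand": -1},
  {"x": 0, "y": 0, "z": 0, "wx": 0, "wy": 0, "wz": 0, "hand": -1},
  {"x": 0, "y": 0, "z": 0, "wx": 0, "wy": 0, "wz": 0, "hand": -1},
])

```text
time_s: 6.85
position: [518.6, 435.1, 105.3]
tcp_rot: [[0.279, 0.96, -0.0], [0.96, -0.279, -0.0], [-0.0, -0.0, -1.0]]
force: [1.0, 0.9, -2.9]
grip_width: 49.1
gripper_force: 63.6
```

```bash
python3 - <<'E'
from h import *
s,im=shot("w5");cv2.imwrite("pics/w5c.png",cv2.resize(im[100:400,160:480,::-1],None,fx=2,fy=2))
E
```

```text
(no output)
```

View pics/w5c.png

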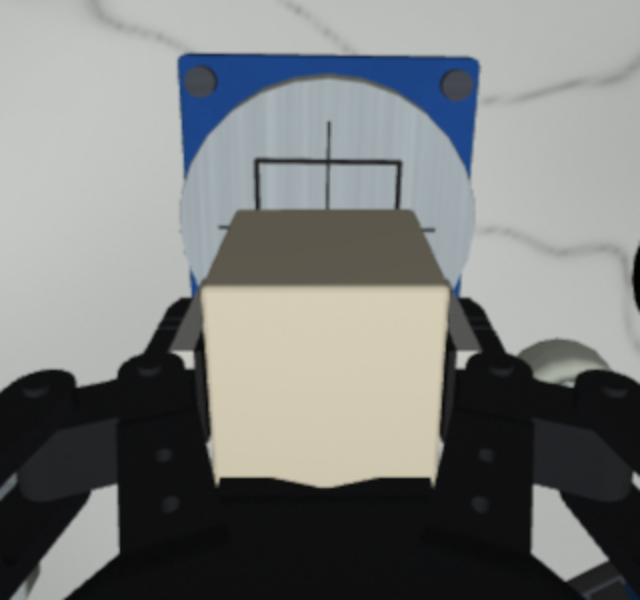

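The cube is held square to the marks. The square's centre lines cross at crop (329,229), and the cube's lower front edge is at row 211, spanning (237-415).

```bash
python3 - <<'E'
from h import *
s,_=load("w5");f=lambda L:[(160+u/2,100+v/2) for u,v in L];R=s["tcp_rot"]
a=plane("wrist",f([(329,229),(257,160),(401,160)]),45,s)
b=plane("wrist",f([(237,211),(415,211)]),s["position"][2]-12.3,s)
print((a-s["position"])@R,(b-s["position"])@R,a,s["joints"].round(1))
E
```

```text
Traceback (most recent call last):
KeyError: 'joints'
```

```bash
python3 - <<'E'
from h import *
s,_=load("w5");f=lambda L:[(160+u/2,100+v/2) for u,v in L];R=s["tcp_rot"]
a=plane("wrist",f([(329,229),(257,160),(401,160)]),45,s)
b=plane("wrist",f([(237,211),(415,211)]),s["position"][2]-12.3,s)
print((a-s["position"])@R,(b-s["position"])@R,a)
E
```

```text
[[ -0.08369691   1.79001548  60.31680431]
 [ 26.08486814 -23.83954357  60.31402735]
 [ 26.02488789  27.3567024   60.31093752]] [[ 23.20208992 -24.22520684  12.29762891]
 [ 23.14471276  25.33805977  12.29463752]] [[520.31453818 434.54226317  45.        ]
 [502.98965946 466.8148007   45.        ]
 [552.14247208 452.49487684  45.        ]]
```

servo_tool([
  {"x": 1.7, "y": 1.3, "z": 20, "wx": 0, "wy": 0, "wz": 0, "hand": -1},
  {"x": 0, "y": 0, "z": 15, "wx": 0, "wy": 0, "wz": 0, "hand": -1},
  {"x": 0, "y": 0, "z": 7, "wx": 0, "wy": 0, "wz": 0, "hand": -1},
  {"x": 0, "y": 0, "z": 2, "wx": 0, "wy": 0, "wz": 0, "hand": -1},
  {"x": 0, "y": 0, "z": 1, "wx": 0, "wy": 0, "wz": 0, "hand": -1},
  {"x": 0, "y": 0, "z": 0, "wx": 0, "wy": 0, "wz": 0, "hand": -1},
  {"x": 0, "y": 0, "z": 0, "wx": 0, "wy": 0, "wz": 0, "hand": -1},
])

```text
time_s: 7.48
position: [520.9, 436.7, 61.4]
tcp_rot: [[0.282, 0.96, 0.001], [0.96, -0.282, 0.001], [0.001, 0.001, -1.0]]
force: [-0.2, 0.4, -3.4]
grip_width: 49.4
gripper_force: 63.7
```

servo_tool([
  {"x": 0, "y": 0, "z": 1, "wx": 0, "wy": 0, "wz": 0, "hand": -1},
  {"x": 0, "y": 0, "z": 1, "wx": 0, "wy": 0, "wz": 0, "hand": -1},
  {"x": 0, "y": 0, "z": 1, "wx": 0, "wy": 0, "wz": 0, "hand": -1},
  {"x": 0, "y": 0, "z": 0, "wx": 0, "wy": 0, "wz": 0, "hand": -1},
  {"x": 0, "y": 0, "z": 0, "wx": 0, "wy": 0, "wz": 0, "hand": -1},
])

```text
time_s: 7.9
position: [520.5, 436.5, 57.5]
tcp_rot: [[0.282, 0.959, 0.0], [0.959, -0.282, 0.0], [0.0, 0.0, -1.0]]
force: [0.1, -0.1, -1.4]
grip_width: 49.3
gripper_force: 63.6
```

servo_tool([
  {"x": 0, "y": 0, "z": 0.8, "wx": 0, "wy": 0, "wz": 0, "hand": -1},
  {"x": 0, "y": 0, "z": 0, "wx": 0, "wy": 0, "wz": 0, "hand": -1},
  {"x": 0, "y": 0, "z": 0, "wx": 0, "wy": 0, "wz": 0, "hand": -1},
])

```text
time_s: 8.15
position: [520.5, 436.5, 57.4]
tcp_rot: [[0.282, 0.959, 0.001], [0.959, -0.282, 0.0], [0.0, 0.001, -1.0]]
force: [-3.2, -1.1, 5.6]
grip_width: 50.0
gripper_force: 64.5
```

Seated. I'll release and lift away.

servo_tool([
  {"x": 0, "y": 0, "z": 0, "wx": 0, "wy": 0, "wz": 0, "hand": 0.3},
  {"x": 0, "y": 0, "z": 0, "wx": 0, "wy": 0, "wz": 0, "hand": 1},
  {"x": 0, "y": 0, "z": 0, "wx": 0, "wy": 0, "wz": 0, "hand": 1},
  {"x": 0, "y": 0, "z": 0, "wx": 0, "wy": 0, "wz": 0, "hand": 1},
  {"x": 0, "y": 0, "z": 0, "wx": 0, "wy": 0, "wz": 0, "hand": 1},
  {"x": 0, "y": 0, "z": 0, "wx": 0, "wy": 0, "wz": 0, "hand": 1},
  {"x": 0, "y": 0, "z": -20, "wx": 0, "wy": 0, "wz": 0, "hand": 1},
  {"x": 0, "y": 0, "z": -35, "wx": 0, "wy": 0, "wz": 0, "hand": 1},
  {"x": 0, "y": 0, "z": -35, "wx": 0, "wy": 0, "wz": 0, "hand": 1},
  {"x": 0, "y": 0, "z": -35, "wx": 0, "wy": 0, "wz": 0, "hand": 1},
])

```text
time_s: 8.98
position: [520.0, 436.2, 182.6]
tcp_rot: [[0.282, 0.959, -0.001], [0.959, -0.282, -0.0], [-0.001, -0.0, -1.0]]
force: [-0.1, 0.8, -0.8]
grip_width: 85.5
gripper_force: 0.0
```

servo_tool([
  {"x": -38.4, "y": 1.9, "z": 0, "wx": 0, "wy": 0, "wz": 0, "hand": 1},
  {"x": -38.4, "y": 1.9, "z": 0, "wx": 0, "wy": 0, "wz": 0, "hand": 1},
  {"x": -38.4, "y": 1.9, "z": 0, "wx": 0, "wy": 0, "wz": 0, "hand": 1},
  {"x": -38.4, "y": 1.9, "z": 0, "wx": 0, "wy": 0, "wz": 0, "hand": 1},
  {"x": -38.4, "y": 1.9, "z": 0, "wx": 0, "wy": 0, "wz": 0, "hand": 1},
  {"x": -38.4, "y": 1.9, "z": 0, "wx": 0, "wy": 0, "wz": 0, "hand": 1},
  {"x": -38.4, "y": 1.9, "z": 0, "wx": 0, "wy": 0, "wz": 0, "hand": 1},
  {"x": -38.4, "y": 1.9, "z": 0, "wx": 0, "wy": 0, "wz": 0, "hand": 1},
  {"x": -38.4, "y": 1.9, "z": 0, "wx": 0, "wy": 0, "wz": 0, "hand": 1},
  {"x": -38.4, "y": 1.9, "z": 0, "wx": 0, "wy": 0, "wz": 0, "hand": 1},
])

```text
time_s: 9.82
position: [429.6, 61.2, 181.6]
tcp_rot: [[0.282, 0.96, 0.001], [0.96, -0.282, -0.0], [-0.0, 0.001, -1.0]]
force: [0.7, -0.2, -0.1]
grip_width: 85.2
gripper_force: 0.0
```

servo_tool([
  {"x": 0, "y": 0, "z": 5, "wx": 0, "wy": 0, "wz": -0.124, "hand": 1},
  {"x": 0, "y": 0, "z": 5, "wx": 0, "wy": 0, "wz": -0.124, "hand": 1},
  {"x": 0, "y": 0, "z": 5, "wx": 0, "wy": 0, "wz": -0.124, "hand": 1},
  {"x": 0, "y": 0, "z": 5, "wx": 0, "wy": 0, "wz": -0.124, "hand": 1},
  {"x": 0, "y": 0, "z": 5, "wx": 0, "wy": 0, "wz": -0.124, "hand": 1},
  {"x": 0, "y": 0, "z": 5, "wx": 0, "wy": 0, "wz": -0.124, "hand": 1},
  {"x": 0, "y": 0, "z": 5, "wx": 0, "wy": 0, "wz": -0.124, "hand": 1},
  {"x": 0, "y": 0, "z": 5, "wx": 0, "wy": 0, "wz": -0.124, "hand": 1},
  {"x": 0, "y": 0, "z": 5, "wx": 0, "wy": 0, "wz": -0.124, "hand": 1},
  {"x": 0, "y": 0, "z": 5, "wx": 0, "wy": 0, "wz": -0.124, "hand": 1},
])

```text
time_s: 10.65
position: [430.3, 62.6, 131.4]
tcp_rot: [[-0.819, 0.573, 0.0], [0.573, 0.819, -0.0], [-0.0, 0.0, -1.0]]
force: [0.4, -0.4, -0.6]
grip_width: 85.5
gripper_force: 0.0
```

servo_tool([
  {"x": 0, "y": 0, "z": 5, "wx": 0, "wy": 0, "wz": -0.124, "hand": 1},
  {"x": 0, "y": 0, "z": 5, "wx": 0, "wy": 0, "wz": -0.124, "hand": 1},
  {"x": 0, "y": 0, "z": 5, "wx": 0, "wy": 0, "wz": -0.124, "hand": 1},
  {"x": 0, "y": 0, "z": 0, "wx": 0, "wy": 0, "wz": -0.124, "hand": 1},
  {"x": 0, "y": 0, "z": 0, "wx": 0, "wy": 0, "wz": -0.124, "hand": 1},
  {"x": 0, "y": 0, "z": 0, "wx": 0, "wy": 0, "wz": -0.124, "hand": 1},
  {"x": 0, "y": 0, "z": 0, "wx": 0, "wy": 0, "wz": -0.124, "hand": 1},
  {"x": 0, "y": 0, "z": 0, "wx": 0, "wy": 0, "wz": -0.124, "hand": 1},
  {"x": 0, "y": 0, "z": 0, "wx": 0, "wy": 0, "wz": 0, "hand": 1},
  {"x": 0, "y": 0, "z": 0, "wx": 0, "wy": 0, "wz": 0, "hand": 1},
])

```text
time_s: 11.48
position: [430.3, 62.6, 116.6]
tcp_rot: [[-0.932, -0.363, 0.0], [-0.363, 0.932, -0.0], [-0.0, -0.0, -1.0]]
force: [0.1, -0.7, -0.8]
grip_width: 85.7
gripper_force: 0.0
```

servo_tool([
  {"x": 0, "y": 0, "z": 35, "wx": 0, "wy": 0, "wz": -0.017, "hand": 1},
  {"x": 0, "y": 0, "z": 35, "wx": 0, "wy": 0, "wz": 0, "hand": 1},
  {"x": 0, "y": 0, "z": 28, "wx": 0, "wy": 0, "wz": 0, "hand": 1},
  {"x": 0, "y": 0, "z": 9, "wx": 0, "wy": 0, "wz": 0, "hand": 1},
  {"x": 0, "y": 0, "z": 0, "wx": 0, "wy": 0, "wz": 0, "hand": 1},
  {"x": 0, "y": 0, "z": 0, "wx": 0, "wy": 0, "wz": 0, "hand": 1},
])

```text
time_s: 11.98
position: [430.6, 62.6, 10.4]
tcp_rot: [[-0.925, -0.381, 0.0], [-0.381, 0.925, -0.0], [-0.0, -0.0, -1.0]]
force: [0.5, -0.3, 0.8]
grip_width: 85.2
gripper_force: 0.0
```

servo_tool([
  {"x": 0, "y": 0, "z": 0, "wx": 0, "wy": 0, "wz": 0, "hand": -1},
  {"x": 0, "y": 0, "z": 0, "wx": 0, "wy": 0, "wz": 0, "hand": -1},
  {"x": 0, "y": 0, "z": 0, "wx": 0, "wy": 0, "wz": 0, "hand": -1},
  {"x": 0, "y": 0, "z": 0, "wx": 0, "wy": 0, "wz": 0, "hand": -1},
  {"x": 0, "y": 0, "z": 0, "wx": 0, "wy": 0, "wz": 0, "hand": -1},
  {"x": 0, "y": 0, "z": 0, "wx": 0, "wy": 0, "wz": 0, "hand": -1},
  {"x": 0, "y": 0, "z": 0, "wx": 0, "wy": 0, "wz": 0, "hand": -1},
  {"x": 0, "y": 0, "z": 0, "wx": 0, "wy": 0, "wz": 0, "hand": -1},
  {"x": 0, "y": 0, "z": 0, "wx": 0, "wy": 0, "wz": 0, "hand": -1},
  {"x": 0, "y": 0, "z": 0, "wx": 0, "wy": 0, "wz": 0, "hand": -1},
])

```text
time_s: 12.82
position: [431.3, 62.5, 10.7]
tcp_rot: [[-0.924, -0.382, 0.002], [-0.382, 0.924, -0.0], [-0.002, -0.001, -1.0]]
force: [-0.8, 1.0, 6.1]
grip_width: 39.1
gripper_force: 62.1
```

servo_tool([
  {"x": 0, "y": 0, "z": -15, "wx": 0, "wy": 0, "wz": 0, "hand": -1},
  {"x": 0, "y": 0, "z": -30, "wx": 0, "wy": 0, "wz": 0, "hand": -1},
  {"x": 0, "y": 0, "z": -35, "wx": 0, "wy": 0, "wz": 0, "hand": -1},
  {"x": 0, "y": 0, "z": -25, "wx": 0, "wy": 0, "wz": 0, "hand": -1},
  {"x": -32, "y": 2, "z": 0, "wx": 0, "wy": 0, "wz": 0, "hand": -1},
  {"x": -37, "y": 2.2, "z": 0, "wx": 0, "wy": 0, "wz": 0, "hand": -1},
  {"x": -37, "y": 2.2, "z": 0, "wx": 0, "wy": 0, "wz": 0, "hand": -1},
  {"x": -37, "y": 2.2, "z": 0, "wx": 0, "wy": 0, "wz": 0, "hand": -1},
  {"x": -37, "y": 2.2, "z": 0, "wx": 0, "wy": 0, "wz": 0, "hand": -1},
  {"x": -37, "y": 2.2, "z": 0, "wx": 0, "wy": 0, "wz": 0, "hand": -1},
  {"x": -36, "y": 2.2, "z": 0, "wx": 0, "wy": 0, "wz": 0.065, "hand": -1},
  {"x": 0, "y": 0, "z": 0, "wx": 0, "wy": 0, "wz": 0, "hand": -1},
])

```text
time_s: 13.82
position: [661.5, 175.4, 109.0]
tcp_rot: [[-0.948, -0.319, -0.004], [-0.319, 0.948, 0.001], [0.003, 0.002, -1.0]]
force: [-1.5, 0.2, -8.5]
grip_width: 39.2
gripper_force: 62.1
```

servo_tool([
  {"x": 0, "y": 0, "z": 0, "wx": 0, "wy": 0, "wz": 0, "hand": -1},
  {"x": 0, "y": 0, "z": 0, "wx": 0, "wy": 0, "wz": 0, "hand": -1},
])

```text
time_s: 13.98
position: [657.3, 173.3, 113.2]
tcp_rot: [[-0.947, -0.322, -0.003], [-0.322, 0.947, -0.0], [0.003, 0.0, -1.0]]
force: [-0.4, -0.4, -4.9]
grip_width: 39.2
gripper_force: 62.1
```

```bash
python3 - <<'E'
from h import *
s,im=shot("w6");print(s["position"],s["joints"].round(1));cv2.imwrite("pics/w6c.png",cv2.resize(im[100:400,120:520,::-1],None,fx=2,fy=2))
cv2.imwrite("pics/scene6.png",cams.read_camera("scene")[:,:,::-1])
E
```

```text
[657.26505201 173.30792302 113.20713459] [  3.8  20.7  10.1  79.6  -0.  -15. ]
```

View pics/w6c.png

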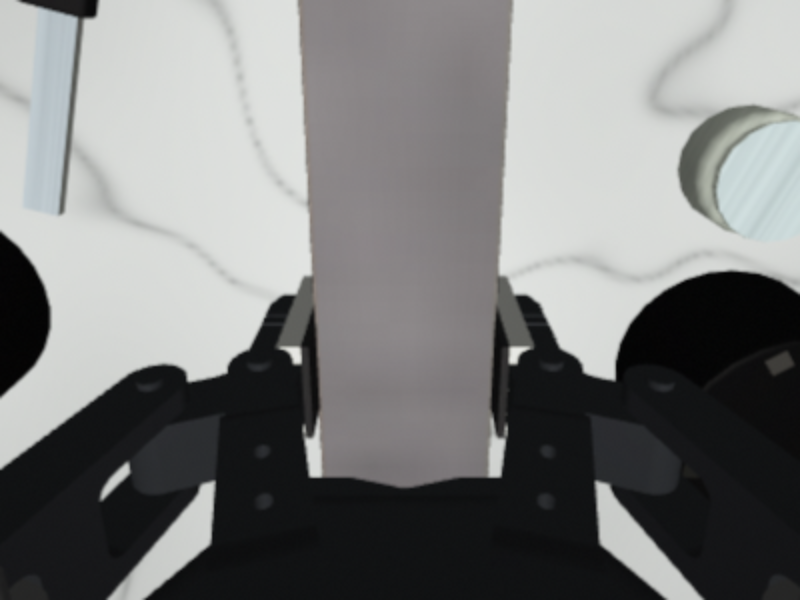

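The jig is hidden under the held prism, so I'll rely on the measured poses and lower with force checks.

servo_tool([
  {"x": -2, "y": -0.7, "z": 20, "wx": 0, "wy": 0, "wz": 0, "hand": -1},
  {"x": 0, "y": 0, "z": 17, "wx": 0, "wy": 0, "wz": 0, "hand": -1},
  {"x": 0, "y": 0, "z": 10, "wx": 0, "wy": 0, "wz": 0, "hand": -1},
  {"x": 0, "y": 0, "z": 5, "wx": 0, "wy": 0, "wz": 0, "hand": -1},
  {"x": 0, "y": 0, "z": 2, "wx": 0, "wy": 0, "wz": 0, "hand": -1},
  {"x": 0, "y": 0, "z": 0, "wx": 0, "wy": 0, "wz": 0, "hand": -1},
  {"x": 0, "y": 0, "z": 0, "wx": 0, "wy": 0, "wz": 0, "hand": -1},
  {"x": 0, "y": 0, "z": 0, "wx": 0, "wy": 0, "wz": 0, "hand": -1},
])

```text
time_s: 14.75
position: [661.1, 173.4, 61.8]
tcp_rot: [[-0.947, -0.321, 0.002], [-0.321, 0.947, 0.0], [-0.002, -0.001, -1.0]]
force: [-0.3, -0.1, -5.6]
grip_width: 39.2
gripper_force: 62.3
```

servo_tool([
  {"x": 0.8, "y": -0.3, "z": 3, "wx": 0, "wy": 0, "wz": 0, "hand": -1},
  {"x": 0, "y": 0, "z": 2, "wx": 0, "wy": 0, "wz": 0, "hand": -1},
  {"x": 0, "y": 0, "z": 1, "wx": 0, "wy": 0, "wz": 0, "hand": -1},
  {"x": 0, "y": 0, "z": 1, "wx": 0, "wy": 0, "wz": 0, "hand": -1},
  {"x": 0, "y": 0, "z": 0, "wx": 0, "wy": 0, "wz": 0, "hand": -1},
  {"x": 0, "y": 0, "z": 0, "wx": 0, "wy": 0, "wz": 0, "hand": -1},
])

```text
time_s: 15.25
position: [659.7, 172.8, 53.4]
tcp_rot: [[-0.947, -0.321, -0.0], [-0.321, 0.947, -0.0], [0.0, -0.0, -1.0]]
force: [0.4, -0.0, -5.9]
grip_width: 39.2
gripper_force: 62.3
```

servo_tool([
  {"x": 0, "y": 0, "z": 1, "wx": 0, "wy": 0, "wz": 0, "hand": -1},
  {"x": 0, "y": 0, "z": 0.5, "wx": 0, "wy": 0, "wz": 0, "hand": -1},
  {"x": 0, "y": 0, "z": 0, "wx": 0, "wy": 0, "wz": 0, "hand": -1},
  {"x": 0, "y": 0, "z": 0, "wx": 0, "wy": 0, "wz": 0, "hand": -1},
])

```text
time_s: 15.58
position: [659.9, 172.8, 52.8]
tcp_rot: [[-0.947, -0.321, 0.001], [-0.321, 0.947, -0.0], [-0.001, -0.0, -1.0]]
force: [-3.1, -0.7, 2.0]
grip_width: 38.9
gripper_force: 63.3
```

Contact at the expected height. I'll release, lift, and take a check view.

servo_tool([
  {"x": 0, "y": 0, "z": 0, "wx": 0, "wy": 0, "wz": 0, "hand": 0.2},
  {"x": 0, "y": 0, "z": 0, "wx": 0, "wy": 0, "wz": 0, "hand": 1},
  {"x": 0, "y": 0, "z": 0, "wx": 0, "wy": 0, "wz": 0, "hand": 1},
  {"x": 0, "y": 0, "z": 0, "wx": 0, "wy": 0, "wz": 0, "hand": 1},
  {"x": 0, "y": 0, "z": 0, "wx": 0, "wy": 0, "wz": 0, "hand": 1},
  {"x": 0, "y": 0, "z": 0, "wx": 0, "wy": 0, "wz": 0, "hand": 1},
  {"x": 0, "y": 0, "z": -20, "wx": 0, "wy": 0, "wz": 0, "hand": 1},
  {"x": 0, "y": 0, "z": -35, "wx": 0, "wy": 0, "wz": 0, "hand": 1},
  {"x": 0, "y": 0, "z": -35, "wx": 0, "wy": 0, "wz": 0, "hand": 1},
  {"x": 0, "y": 0, "z": -35, "wx": 0, "wy": 0, "wz": 0, "hand": 1},
])

```text
time_s: 16.42
position: [659.3, 172.8, 178.2]
tcp_rot: [[-0.947, -0.321, -0.001], [-0.321, 0.947, -0.0], [0.001, 0.0, -1.0]]
force: [0.5, -0.9, 0.1]
grip_width: 84.9
gripper_force: 0.0
```

servo_tool([
  {"x": 33.1, "y": -18.2, "z": 0, "wx": 0, "wy": 0, "wz": 0, "hand": 1},
  {"x": 33.1, "y": -18.2, "z": 0, "wx": 0, "wy": 0, "wz": 0, "hand": 1},
  {"x": 33.1, "y": -18.2, "z": 0, "wx": 0, "wy": 0, "wz": 0, "hand": 1},
  {"x": 33.1, "y": -18.2, "z": 0, "wx": 0, "wy": 0, "wz": 0, "hand": 1},
  {"x": 33.1, "y": -18.2, "z": 0, "wx": 0, "wy": 0, "wz": 0, "hand": 1},
  {"x": 33.1, "y": -18.2, "z": 0, "wx": 0, "wy": 0, "wz": 0, "hand": 1},
  {"x": 33.1, "y": -18.2, "z": 0, "wx": 0, "wy": 0, "wz": 0, "hand": 1},
  {"x": 33.1, "y": -18.2, "z": 0, "wx": 0, "wy": 0, "wz": 0, "hand": 1},
  {"x": 33.1, "y": -18.2, "z": 0, "wx": 0, "wy": 0, "wz": 0, "hand": 1},
  {"x": 0, "y": 0, "z": 30, "wx": 0, "wy": 0, "wz": 0, "hand": 1},
  {"x": 0, "y": 0, "z": 30, "wx": 0, "wy": 0, "wz": 0, "hand": 1},
  {"x": 0, "y": 0, "z": 0, "wx": 0, "wy": 0, "wz": 0, "hand": 1},
])

```text
time_s: 17.42
position: [427.6, -77.4, 112.3]
tcp_rot: [[-0.947, -0.32, -0.005], [-0.32, 0.947, 0.003], [0.004, 0.004, -1.0]]
force: [-1.6, 0.3, -1.0]
grip_width: 85.7
gripper_force: 0.0
```

servo_tool([
  {"x": 0, "y": 0, "z": 0, "wx": 0, "wy": 0, "wz": 0, "hand": 1},
  {"x": 0, "y": 0, "z": 0, "wx": 0, "wy": 0, "wz": 0, "hand": 1},
])

```text
time_s: 17.58
position: [430.8, -78.0, 118.5]
tcp_rot: [[-0.947, -0.322, 0.001], [-0.322, 0.947, -0.001], [-0.001, -0.001, -1.0]]
force: [0.6, 1.2, 0.6]
grip_width: 85.4
gripper_force: 0.0
```

```bash
python3 - <<'E'
from h import *
s,im=shot("w7");print(s["position"])
hsv=cv2.cvtColor(im,cv2.COLOR_RGB2HSV)
m=((hsv[:,:,0]<12)&(hsv[:,:,1]>120)&(hsv[:,:,2]>60)).astype(np.uint8)
n,l,st,c=cv2.connectedComponentsWithStats(m);i=1+st[1:,4].argmax();print(st[i],c[i])
E
```

```text
[430.79789707 -77.98640826 118.48917595]
[ 295  194   54   51 2178] [320.95362718 218.83011938]
```

servo_tool([
  {"x": 0, "y": 0, "z": 30, "wx": 0, "wy": 0, "wz": 0, "hand": 1},
  {"x": 0, "y": 0, "z": 30, "wx": 0, "wy": 0, "wz": 0, "hand": 1},
  {"x": 0, "y": 0, "z": 25, "wx": 0, "wy": 0, "wz": 0, "hand": 1},
  {"x": 0, "y": 0, "z": 10, "wx": 0, "wy": 0, "wz": 0, "hand": 1},
  {"x": 0, "y": 0, "z": 0, "wx": 0, "wy": 0, "wz": 0, "hand": 1},
  {"x": 0, "y": 0, "z": 0, "wx": 0, "wy": 0, "wz": 0, "hand": 1},
  {"x": 0, "y": 0, "z": 0, "wx": 0, "wy": 0, "wz": 0, "hand": 1},
])

```text
time_s: 18.22
position: [431.7, -78.6, 24.2]
tcp_rot: [[-0.947, -0.322, 0.003], [-0.322, 0.947, -0.001], [-0.002, -0.002, -1.0]]
force: [1.0, 0.2, 0.2]
grip_width: 85.8
gripper_force: 0.0
```

servo_tool([
  {"x": 0, "y": 0, "z": 0, "wx": 0, "wy": 0, "wz": 0, "hand": -1},
  {"x": 0, "y": 0, "z": 0, "wx": 0, "wy": 0, "wz": 0, "hand": -1},
  {"x": 0, "y": 0, "z": 0, "wx": 0, "wy": 0, "wz": 0, "hand": -1},
  {"x": 0, "y": 0, "z": 0, "wx": 0, "wy": 0, "wz": 0, "hand": -1},
  {"x": 0, "y": 0, "z": 0, "wx": 0, "wy": 0, "wz": 0, "hand": -1},
  {"x": 0, "y": 0, "z": 0, "wx": 0, "wy": 0, "wz": 0, "hand": -1},
  {"x": 0, "y": 0, "z": 0, "wx": 0, "wy": 0, "wz": 0, "hand": -1},
  {"x": 0, "y": 0, "z": 0, "wx": 0, "wy": 0, "wz": 0, "hand": -1},
  {"x": 0, "y": 0, "z": 0, "wx": 0, "wy": 0, "wz": 0, "hand": -1},
  {"x": 0, "y": 0, "z": 0, "wx": 0, "wy": 0, "wz": 0, "hand": -1},
])

```text
time_s: 19.05
position: [430.7, -78.3, 22.7]
tcp_rot: [[-0.947, -0.321, 0.001], [-0.321, 0.947, -0.001], [-0.001, -0.001, -1.0]]
force: [-0.8, 0.2, 6.1]
grip_width: 36.8
gripper_force: 59.7
```

servo_tool([
  {"x": 0, "y": 0, "z": -15, "wx": 0, "wy": 0, "wz": 0, "hand": -1},
  {"x": 0, "y": 0, "z": -30, "wx": 0, "wy": 0, "wz": 0, "hand": -1},
  {"x": 0, "y": 0, "z": -35, "wx": 0, "wy": 0, "wz": 0, "hand": -1},
  {"x": 0, "y": 0, "z": -25, "wx": 0, "wy": 0, "wz": 0, "hand": -1},
  {"x": -22.9, "y": -23.6, "z": -5, "wx": 0, "wy": 0, "wz": 0, "hand": -1},
  {"x": -22.9, "y": -23.6, "z": 0, "wx": 0, "wy": 0, "wz": 0, "hand": -1},
  {"x": -22.9, "y": -23.6, "z": 0, "wx": 0, "wy": 0, "wz": 0, "hand": -1},
  {"x": -22.9, "y": -23.6, "z": 0, "wx": 0, "wy": 0, "wz": 0, "hand": -1},
  {"x": -22.9, "y": -23.6, "z": 0, "wx": 0, "wy": 0, "wz": 0, "hand": -1},
  {"x": -22.9, "y": -23.6, "z": 0, "wx": 0, "wy": 0, "wz": 0, "hand": -1},
  {"x": -22.9, "y": -23.6, "z": 0, "wx": 0, "wy": 0, "wz": 0, "hand": -1},
  {"x": 0, "y": 0, "z": 0, "wx": 0, "wy": 0, "wz": 0, "hand": -1},
])

```text
time_s: 20.05
position: [637.8, -185.4, 127.7]
tcp_rot: [[-0.947, -0.32, -0.003], [-0.32, 0.947, 0.001], [0.002, 0.002, -1.0]]
force: [-1.1, -0.3, -2.2]
grip_width: 36.7
gripper_force: 60.7
```

servo_tool([
  {"x": 0, "y": 0, "z": 0, "wx": 0, "wy": 0, "wz": 0, "hand": -1},
  {"x": 0, "y": 0, "z": 0, "wx": 0, "wy": 0, "wz": 0, "hand": -1},
])

```text
time_s: 20.22
position: [634.5, -182.6, 131.3]
tcp_rot: [[-0.947, -0.321, -0.002], [-0.321, 0.947, 0.001], [0.001, 0.001, -1.0]]
force: [-0.0, 0.1, -1.4]
grip_width: 37.1
gripper_force: 60.7
```

```bash
python3 - <<'E'
from h import *
s,im=shot("w8");print(s["position"],s["joints"].round(1));cv2.imwrite("pics/w8c.png",cv2.resize(im[100:400,160:480,::-1],None,fx=2,fy=2))
E
```

```text
[ 634.48099124 -182.56679499  131.25461701] [-27.4  16.8   7.4  80.6  -0.  -46.1]
```

View pics/w8c.png

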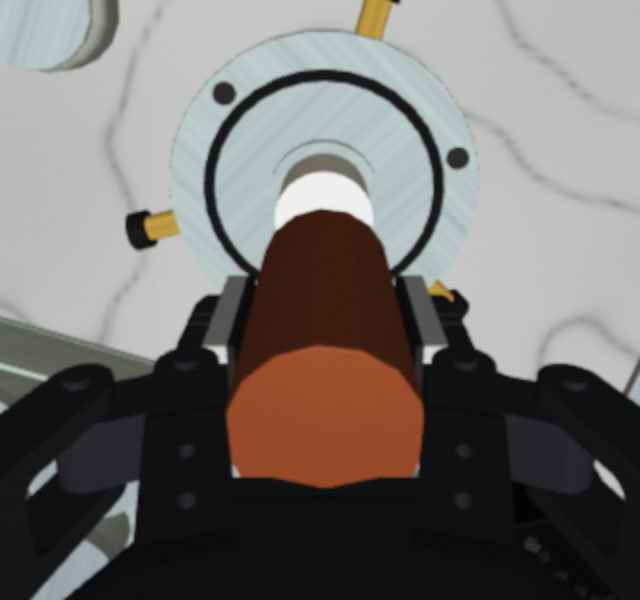

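The pedestal top's near-camera edge is at crop (324,171), spanning columns 274-374. The clay's lower edge is at (324,211).

```bash
python3 - <<'E'
from h import *
s,_=load("w8");f=lambda L:[(160+u/2,100+v/2) for u,v in L];R=s["tcp_rot"];p=s["position"]
print((plane("wrist",f([(324,171),(274,215),(374,215)]),60,s)-p)@R,(plane("wrist",f([(324,211)]),p[2]-22.7,s)-p)@R)
E
```

```text
[[ 18.14220213   0.2262013   71.27845156]
 [  0.6378966  -19.08348369  71.23175718]
 [  0.5689246   19.49526099  71.27977916]] [[18.69367087  0.22464713 22.72446677]]
```

Aligned within 1 mm. Lowering.

servo_tool([
  {"x": -0.5, "y": 0, "z": 15, "wx": 0, "wy": 0, "wz": 0, "hand": -1},
  {"x": 0, "y": 0, "z": 14, "wx": 0, "wy": 0, "wz": 0, "hand": -1},
  {"x": 0, "y": 0, "z": 8, "wx": 0, "wy": 0, "wz": 0, "hand": -1},
  {"x": 0, "y": 0, "z": 4, "wx": 0, "wy": 0, "wz": 0, "hand": -1},
  {"x": 0, "y": 0, "z": 1, "wx": 0, "wy": 0, "wz": 0, "hand": -1},
  {"x": 0, "y": 0, "z": 0, "wx": 0, "wy": 0, "wz": 0, "hand": -1},
  {"x": 0, "y": 0, "z": 0, "wx": 0, "wy": 0, "wz": 0, "hand": -1},
  {"x": 0, "y": 0, "z": 0, "wx": 0, "wy": 0, "wz": 0, "hand": -1},
])

```text
time_s: 20.93
position: [636.0, -183.0, 90.8]
tcp_rot: [[-0.947, -0.321, 0.001], [-0.321, 0.947, -0.001], [-0.001, -0.001, -1.0]]
force: [-1.3, -0.6, -2.3]
grip_width: 37.1
gripper_force: 60.7
```

servo_tool([
  {"x": 0, "y": 0, "z": 3, "wx": 0, "wy": 0, "wz": 0, "hand": -1},
  {"x": 0, "y": 0, "z": 2, "wx": 0, "wy": 0, "wz": 0, "hand": -1},
  {"x": 0, "y": 0, "z": 1, "wx": 0, "wy": 0, "wz": 0, "hand": -1},
  {"x": 0, "y": 0, "z": 0.5, "wx": 0, "wy": 0, "wz": 0, "hand": -1},
  {"x": 0, "y": 0, "z": 0, "wx": 0, "wy": 0, "wz": 0, "hand": -1},
  {"x": 0, "y": 0, "z": 0, "wx": 0, "wy": 0, "wz": 0, "hand": -1},
])

```text
time_s: 21.43
position: [635.6, -182.8, 83.4]
tcp_rot: [[-0.947, -0.321, -0.0], [-0.321, 0.947, -0.0], [0.0, -0.0, -1.0]]
force: [-0.4, -0.2, -1.2]
grip_width: 36.7
gripper_force: 60.7
```

servo_tool([
  {"x": 0, "y": 0, "z": 0.8, "wx": 0, "wy": 0, "wz": 0, "hand": -1},
  {"x": 0, "y": 0, "z": 0.5, "wx": 0, "wy": 0, "wz": 0, "hand": -1},
  {"x": 0, "y": 0, "z": 0, "wx": 0, "wy": 0, "wz": 0, "hand": -1},
  {"x": 0, "y": 0, "z": 0, "wx": 0, "wy": 0, "wz": 0, "hand": -1},
])

```text
time_s: 21.77
position: [635.8, -182.9, 82.8]
tcp_rot: [[-0.947, -0.321, 0.001], [-0.321, 0.947, -0.0], [-0.0, -0.001, -1.0]]
force: [-1.9, 0.2, 3.9]
grip_width: 37.0
gripper_force: 61.3
```

servo_tool([
  {"x": 0, "y": 0, "z": 0, "wx": 0, "wy": 0, "wz": 0, "hand": 0.2},
  {"x": 0, "y": 0, "z": 0, "wx": 0, "wy": 0, "wz": 0, "hand": 1},
  {"x": 0, "y": 0, "z": 0, "wx": 0, "wy": 0, "wz": 0, "hand": 1},
  {"x": 0, "y": 0, "z": 0, "wx": 0, "wy": 0, "wz": 0, "hand": 1},
  {"x": 0, "y": 0, "z": 0, "wx": 0, "wy": 0, "wz": 0, "hand": 1},
  {"x": 0, "y": 0, "z": 0, "wx": 0, "wy": 0, "wz": 0, "hand": 1},
  {"x": 0, "y": 0, "z": -20, "wx": 0, "wy": 0, "wz": 0, "hand": 1},
  {"x": 0, "y": 0, "z": -35, "wx": 0, "wy": 0, "wz": 0, "hand": 1},
  {"x": 0, "y": 0, "z": -35, "wx": 0, "wy": 0, "wz": 0, "hand": 1},
  {"x": 0, "y": 0, "z": -20, "wx": 0, "wy": 0, "wz": 0, "hand": 1},
])

```text
time_s: 22.6
position: [636.4, -183.1, 196.4]
tcp_rot: [[-0.947, -0.321, 0.003], [-0.321, 0.947, -0.002], [-0.003, -0.003, -1.0]]
force: [1.1, -0.3, -0.0]
grip_width: 85.4
gripper_force: 0.0
```

servo_tool([
  {"x": 33.6, "y": 1.9, "z": 0, "wx": 0, "wy": 0, "wz": 0, "hand": 1},
  {"x": 33.6, "y": 1.9, "z": 0, "wx": 0, "wy": 0, "wz": 0, "hand": 1},
  {"x": 33.6, "y": 1.9, "z": 0, "wx": 0, "wy": 0, "wz": 0, "hand": 1},
  {"x": 33.6, "y": 1.9, "z": 20, "wx": 0, "wy": 0, "wz": 0, "hand": 1},
  {"x": 33.6, "y": 2, "z": 20, "wx": 0, "wy": 0, "wz": 0, "hand": 1},
  {"x": 33.6, "y": 2, "z": 20, "wx": 0, "wy": 0, "wz": 0, "hand": 1},
  {"x": 0, "y": 0, "z": 30, "wx": 0, "wy": 0, "wz": 0, "hand": 1},
  {"x": 0, "y": 0, "z": 0, "wx": 0, "wy": 0, "wz": 0, "hand": 1},
  {"x": 0, "y": 0, "z": 0, "wx": 0, "wy": 0, "wz": 0, "hand": 1},
  {"x": 0, "y": 0, "z": 0, "wx": 0, "wy": 0, "wz": 0, "hand": 1},
])

```text
time_s: 23.43
position: [442.0, -236.9, 103.8]
tcp_rot: [[-0.947, -0.322, 0.001], [-0.322, 0.947, -0.001], [-0.001, -0.001, -1.0]]
force: [0.4, -0.5, 0.1]
grip_width: 85.6
gripper_force: 0.0
```

```bash
python3 - <<'E'
from h import *
print("canister",tri("scene",(240,333),"side",(331,72)))
s,im=shot("w9");print(s["position"]);R=s["tcp_rot"]
hsv=cv2.cvtColor(im,cv2.COLOR_RGB2HSV)
m=((hsv[:,:,0]>6)&(hsv[:,:,0]<28)&(hsv[:,:,1]>110)&(hsv[:,:,2]>50)).astype(np.uint8)
n,l,st,c=cv2.connectedComponentsWithStats(m)
for i in range(1,n):
    if st[i,4]>300: print(st[i],c[i],((plane("wrist",[c[i]],20,s)-s["position"])@R).round(1))
E
```

```text
canister (array([ 756.54752709, -618.89917274,  176.46614245]), np.float64(5.640803566069574))
[ 441.97764006 -236.85675958  103.77186323]
[ 212    0  145   24 3323] [283.57056876  11.07824255] [[136.7 -25.6  83.7]]
[    0   115   168   185 18651] [ 78.4428717  206.32759638] [[  -2.5 -198.7   84. ]]
[ 550  140   69   55 2928] [583.9795082  166.75648907] [[ 29.8 205.2  83.5]]
[ 285  162   74   75 4341] [321.63257314 199.38954158] [[ 3.2 -0.1 83.8]]
```

servo_tool([
  {"x": 0, "y": 0, "z": 35, "wx": 0, "wy": 0, "wz": 0, "hand": 1},
  {"x": 0, "y": 0, "z": 30, "wx": 0, "wy": 0, "wz": 0, "hand": 1},
  {"x": 0, "y": 0, "z": 20, "wx": 0, "wy": 0, "wz": 0, "hand": 1},
  {"x": 0, "y": 0, "z": 10, "wx": 0, "wy": 0, "wz": 0, "hand": 1},
  {"x": 0, "y": 0, "z": 4, "wx": 0, "wy": 0, "wz": 0, "hand": 1},
  {"x": 0, "y": 0, "z": 0, "wx": 0, "wy": 0, "wz": 0, "hand": 1},
  {"x": 0, "y": 0, "z": 0, "wx": 0, "wy": 0, "wz": 0, "hand": 1},
  {"x": 0, "y": 0, "z": 0, "wx": 0, "wy": 0, "wz": 0, "hand": 1},
])

```text
time_s: 24.15
position: [442.1, -237.5, 5.0]
tcp_rot: [[-0.947, -0.322, 0.002], [-0.322, 0.947, -0.002], [-0.001, -0.002, -1.0]]
force: [-0.1, 0.3, 0.2]
grip_width: 85.5
gripper_force: 0.0
```

servo_tool([
  {"x": 0, "y": 0, "z": 2.5, "wx": 0, "wy": 0, "wz": 0, "hand": 1},
  {"x": 0, "y": 0, "z": 0, "wx": 0, "wy": 0, "wz": 0, "hand": -1},
  {"x": 0, "y": 0, "z": 0, "wx": 0, "wy": 0, "wz": 0, "hand": -1},
  {"x": 0, "y": 0, "z": 0, "wx": 0, "wy": 0, "wz": 0, "hand": -1},
  {"x": 0, "y": 0, "z": 0, "wx": 0, "wy": 0, "wz": 0, "hand": -1},
  {"x": 0, "y": 0, "z": 0, "wx": 0, "wy": 0, "wz": 0, "hand": -1},
  {"x": 0, "y": 0, "z": 0, "wx": 0, "wy": 0, "wz": 0, "hand": -1},
  {"x": 0, "y": 0, "z": 0, "wx": 0, "wy": 0, "wz": 0, "hand": -1},
  {"x": 0, "y": 0, "z": 0, "wx": 0, "wy": 0, "wz": 0, "hand": -1},
])

```text
time_s: 24.9
position: [441.4, -236.9, 1.6]
tcp_rot: [[-0.947, -0.321, 0.001], [-0.321, 0.947, -0.001], [-0.001, -0.001, -1.0]]
force: [-1.3, 1.0, 6.2]
grip_width: 59.7
gripper_force: 64.5
```

servo_tool([
  {"x": 0, "y": 0, "z": -10, "wx": 0, "wy": 0, "wz": 0, "hand": -1},
  {"x": 0, "y": 0, "z": -25, "wx": 0, "wy": 0, "wz": 0, "hand": -1},
  {"x": 0, "y": 0, "z": -35, "wx": 0, "wy": 0, "wz": 0, "hand": -1},
  {"x": 0, "y": 0, "z": -25, "wx": 0, "wy": 0, "wz": 0, "hand": -1},
  {"x": -1.4, "y": -31, "z": 0, "wx": 0, "wy": 0, "wz": 0, "hand": -1},
  {"x": -1.4, "y": -31, "z": 0, "wx": 0, "wy": 0, "wz": 0, "hand": -1},
  {"x": -1.4, "y": -31, "z": 0, "wx": 0, "wy": 0, "wz": 0, "hand": -1},
  {"x": -1.4, "y": -31, "z": 0, "wx": 0, "wy": 0, "wz": 0, "hand": -1},
  {"x": -1.4, "y": -31, "z": 0, "wx": 0, "wy": 0, "wz": 0, "hand": -1},
  {"x": -1.4, "y": -31, "z": 0, "wx": 0, "wy": 0, "wz": 0, "hand": -1},
  {"x": -1.4, "y": -31, "z": 0, "wx": 0, "wy": 0, "wz": 0, "hand": -1},
  {"x": 0, "y": 0, "z": 0, "wx": 0, "wy": 0, "wz": 0, "hand": -1},
])

```text
time_s: 25.9
position: [520.1, -443.3, 93.9]
tcp_rot: [[-0.948, -0.319, -0.001], [-0.319, 0.948, -0.0], [0.001, -0.0, -1.0]]
force: [0.1, 0.1, -2.4]
grip_width: 59.9
gripper_force: 65.6
```

servo_tool([
  {"x": 0, "y": 0, "z": 0, "wx": 0, "wy": 0, "wz": 0, "hand": -1},
  {"x": 0, "y": 0, "z": 0, "wx": 0, "wy": 0, "wz": 0, "hand": -1},
])

```text
time_s: 26.07
position: [519.7, -438.4, 95.6]
tcp_rot: [[-0.947, -0.321, -0.001], [-0.321, 0.947, 0.001], [0.0, 0.001, -1.0]]
force: [0.0, -0.2, -1.1]
grip_width: 59.7
gripper_force: 65.6
```

```bash
python3 - <<'E'
from h import *
s,im=shot("w10");print(s["position"],s["joints"].round(1));cv2.imwrite("pics/w10c.png",cv2.resize(im[100:400,160:480,::-1],None,fx=2,fy=2))
E
```

```text
[ 519.70236783 -438.3710873    95.61706258] [-51.1  20.9   8.6  77.7   0.  -69.9]
```

View pics/w10c.png

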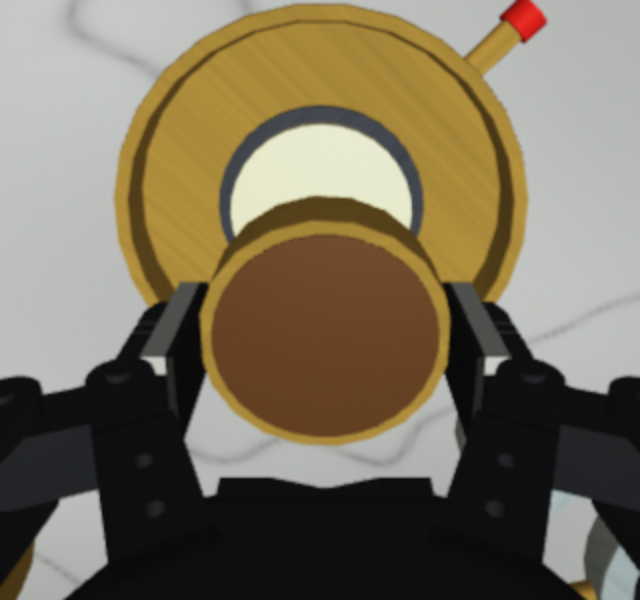

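The stone's near edge is at crop (321,123), spanning columns 231-411. The ring is held level, centred on column 326 with its lower front edge at (326,197).

```bash
python3 - <<'E'
from h import *
s,_=load("w10");f=lambda L:[(160+u/2,100+v/2) for u,v in L];R=s["tcp_rot"];p=s["position"]
print((plane("wrist",f([(321,123),(231,205),(411,205)]),18,s)-p)@R,(plane("wrist",f([(326,197)]),p[2]-1.6,s)-p)@R)
print((plane("wrist",f([(326,221),(326,442),(200,330),(450,330)]),p[2]+18.4,s)-p)@R)
E
```

```text
[[ 35.25678085  -0.88742074  77.62747999]
 [  2.63994461 -36.53845197  77.57786606]
 [  2.51848694  34.59615783  77.65588841]] [[29.6571343   0.75258642  1.61036626]]
[[ 30.27137615   0.68644428 -18.38952183]
 [-29.34083303   0.667334   -18.40871732]
 [  2.79528072 -29.31424716 -18.43128167]
 [  2.67061708  30.21512469 -18.36599566]]
```

servo_tool([
  {"x": -0.4, "y": -1.5, "z": 25, "wx": 0, "wy": 0, "wz": 0, "hand": -1},
  {"x": 0, "y": 0, "z": 22, "wx": 0, "wy": 0, "wz": 0, "hand": -1},
  {"x": 0, "y": 0, "z": 12, "wx": 0, "wy": 0, "wz": 0, "hand": -1},
  {"x": 0, "y": 0, "z": 7, "wx": 0, "wy": 0, "wz": 0, "hand": -1},
  {"x": 0, "y": 0, "z": 3, "wx": 0, "wy": 0, "wz": 0, "hand": -1},
  {"x": 0, "y": 0, "z": 0, "wx": 0, "wy": 0, "wz": 0, "hand": -1},
  {"x": 0, "y": 0, "z": 0, "wx": 0, "wy": 0, "wz": 0, "hand": -1},
  {"x": 0, "y": 0, "z": 0, "wx": 0, "wy": 0, "wz": 0, "hand": -1},
])

```text
time_s: 26.78
position: [521.5, -440.9, 28.3]
tcp_rot: [[-0.947, -0.321, 0.001], [-0.321, 0.947, -0.002], [-0.001, -0.002, -1.0]]
force: [-0.2, -0.1, -2.6]
grip_width: 59.8
gripper_force: 65.7
```

servo_tool([
  {"x": 0, "y": 0, "z": 1.5, "wx": 0, "wy": 0, "wz": 0, "hand": -1},
  {"x": 0, "y": 0, "z": 1.5, "wx": 0, "wy": 0, "wz": 0, "hand": -1},
  {"x": 0, "y": 0, "z": 0, "wx": 0, "wy": 0, "wz": 0, "hand": -1},
  {"x": 0, "y": 0, "z": 0, "wx": 0, "wy": 0, "wz": 0, "hand": -1},
  {"x": 0, "y": 0, "z": 0, "wx": 0, "wy": 0, "wz": 0, "hand": -1},
])

```text
time_s: 27.2
position: [520.9, -440.2, 23.7]
tcp_rot: [[-0.947, -0.321, -0.0], [-0.321, 0.947, -0.0], [0.0, -0.0, -1.0]]
force: [-0.0, 0.2, -1.0]
grip_width: 59.7
gripper_force: 65.7
```

servo_tool([
  {"x": 0, "y": 0, "z": 1.5, "wx": 0, "wy": 0, "wz": 0, "hand": -1},
  {"x": 0, "y": 0, "z": 1.5, "wx": 0, "wy": 0, "wz": 0, "hand": -1},
  {"x": 0, "y": 0, "z": 0.7, "wx": 0, "wy": 0, "wz": 0, "hand": -1},
  {"x": 0, "y": 0, "z": 0, "wx": 0, "wy": 0, "wz": 0, "hand": -1},
  {"x": 0, "y": 0, "z": 0, "wx": 0, "wy": 0, "wz": 0, "hand": -1},
])

```text
time_s: 27.62
position: [520.9, -440.2, 19.9]
tcp_rot: [[-0.947, -0.321, -0.0], [-0.321, 0.947, 0.0], [0.0, 0.0, -1.0]]
force: [0.2, 0.7, -2.1]
grip_width: 59.4
gripper_force: 65.8
```

servo_tool([
  {"x": 0, "y": 0, "z": 0.7, "wx": 0, "wy": 0, "wz": 0, "hand": -1},
  {"x": 0, "y": 0, "z": 0.3, "wx": 0, "wy": 0, "wz": 0, "hand": -1},
  {"x": 0, "y": 0, "z": 0, "wx": 0, "wy": 0, "wz": 0, "hand": -1},
  {"x": 0, "y": 0, "z": 0, "wx": 0, "wy": 0, "wz": 0, "hand": -1},
])

```text
time_s: 27.95
position: [520.9, -440.3, 19.7]
tcp_rot: [[-0.947, -0.321, 0.0], [-0.321, 0.947, -0.0], [-0.0, -0.0, -1.0]]
force: [-2.6, 1.9, 6.3]
grip_width: 59.3
gripper_force: 66.5
```

servo_tool([
  {"x": 0, "y": 0, "z": 0, "wx": 0, "wy": 0, "wz": 0, "hand": 0.6},
  {"x": 0, "y": 0, "z": 0, "wx": 0, "wy": 0, "wz": 0, "hand": 1},
  {"x": 0, "y": 0, "z": 0, "wx": 0, "wy": 0, "wz": 0, "hand": 1},
  {"x": 0, "y": 0, "z": 0, "wx": 0, "wy": 0, "wz": 0, "hand": 1},
  {"x": 0, "y": 0, "z": 0, "wx": 0, "wy": 0, "wz": 0, "hand": 1},
  {"x": 0, "y": 0, "z": -15, "wx": 0, "wy": 0, "wz": 0, "hand": 1},
  {"x": 0, "y": 0, "z": -35, "wx": 0, "wy": 0, "wz": 0, "hand": 1},
  {"x": 0, "y": 0, "z": -40, "wx": 0, "wy": 0, "wz": 0, "hand": 1},
  {"x": 0, "y": 0, "z": -40, "wx": 0, "wy": 0, "wz": 0, "hand": 1},
  {"x": 0, "y": 0, "z": -40, "wx": 0, "wy": 0, "wz": 0, "hand": 1},
  {"x": 0, "y": 0, "z": -40, "wx": 0, "wy": 0, "wz": 0, "hand": 1},
  {"x": 0, "y": 0, "z": -40, "wx": 0, "wy": 0, "wz": 0, "hand": 1},
])

```text
time_s: 28.95
position: [520.7, -439.9, 271.2]
tcp_rot: [[-0.947, -0.321, 0.0], [-0.321, 0.947, -0.0], [-0.0, -0.001, -1.0]]
force: [0.5, -0.6, 0.7]
grip_width: 85.4
gripper_force: 0.0
```

servo_tool([
  {"x": 35, "y": 0, "z": -10, "wx": 0, "wy": 0, "wz": 0, "hand": 1},
  {"x": 35, "y": 0, "z": -10, "wx": 0, "wy": 0, "wz": 0, "hand": 1},
  {"x": 0, "y": 0, "z": 0, "wx": 0, "wy": 0, "wz": 0, "hand": 1},
  {"x": 0, "y": 0, "z": 0, "wx": 0, "wy": 0, "wz": 0, "hand": 1},
])

```text
time_s: 29.28
position: [453.6, -463.8, 290.1]
tcp_rot: [[-0.948, -0.319, 0.001], [-0.319, 0.948, -0.002], [-0.0, -0.002, -1.0]]
force: [0.4, 1.5, -0.7]
grip_width: 85.3
gripper_force: 0.0
```

```bash
python3 - <<'E'
from h import *
sc=cams.read_camera("scene");sd=cams.read_camera("side")
cv2.imwrite("pics/scene9.png",sc[:,:,::-1]);cv2.imwrite("pics/side9.png",sd[:,:,::-1])
a=cv2.resize(sc[110:320,170:430,::-1],(400,323),interpolation=cv2.INTER_CUBIC);b=cv2.resize(sd[110:320,200:460,::-1],(400,323),interpolation=cv2.INTER_CUBIC)
cv2.imwrite("pics/fin.png",np.hstack([a,b]))
E
```

```text
(no output)
```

View pics/fin.png

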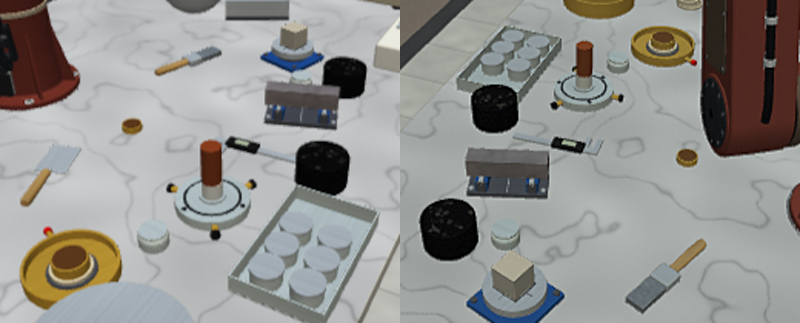

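Both views show all four specimens upright and centred: the cube on its marks, the prism over both rollers, the clay on the pedestal and the ring on the stone. The asphalt pucks are untouched and the gripper is clear. Handing in.

```bash
python3 -c "
from station import ticket
print(ticket.sign_off())"
```

```text
the job is handed in; nothing more can be done
None
```

All four specimens are on their seats and the job is handed in at about 29 s; the final views show each centred and upright with the asphalt pucks where they stood, but the sign-off returned no verdict.

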